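# Put the rocking acrobat ornament back together after dusting

## Task

Rebuild the acrobat ornament on the dark rectangular wooden plinth, from the bottom up and in this order: the bamboo coaster on the plinth, the black battery case on the coaster, the two-cheeked metal stand on the case, each flat, centred on the one below and lined up with it lengthwise (long side along long side). Last, hang the chrome acrobat upright by its crossbar in the open slots of the stand, so that both ends of the bar rest on the slot bottoms. Leave the remote and the vase where they are, and leave everything released and still.

Things in the scene. Friction and masses are not known exactly. Their poses are not given: they have to be found in the camera images.
- plinth: Target. Fixed dark-brown wooden slab, 130 (its x) x 90 (its y) x 8 mm high, lying on the TV unit. Origin: centre of its underside; z up.
- mat: Not used. Fixed round cork mat, 110 mm across, 4 mm high. Origin: centre of its underside.
- coaster: Goes on the plinth, first. Loose oblong bamboo coaster, 104 (its x) x 58 (its y) x 14 mm thick, 70 g, lying flat. Origin: centre of its underside; z up. Grip it across its 58 mm side.
- case: Goes on the coaster, second. Loose black plastic battery case, a closed box 90 (its x) x 56 (its y) x 22 mm high, 160 g, flat top (its marks are flush). Origin: centre of its underside; z up. Grip it across its 56 mm side.
- stand: Third. Loose upright dark steel stand, 300 g. Base 66 (x) x 54 (y) x 8 mm; two cheeks 38 wide (x), outer faces y = +-27 (grip across these, 54 mm), inner y = +-19, tops 95 mm up. Each has an open slot at x = 0, 10 mm wide, mouth flaring to 24 at the top, V bottom; an 8 mm bar bottomed out lies along y with its axis 80 mm above the underside. Origin: centre of underside; z up.
- acrobat: Last. Loose upright chrome figurine, 220 g. Origin: middle of crossbar axis, 62 mm above its foot's underside; z up, y along bar. Bar 8 mm thick, 76 long. Torso 16 (x) x 18 (y), to z = +48, then 18 mm round head to +65. Foot 44 (x) x 22 (y) x 14; hung, it clears the stand's base by 10. Grip torso at z = +18 to +48 (cheek tops end 15 above seated bar axis). Heavy foot: hangs upright.
- remote: Bystander, not to be moved. Loose red plastic remote, 150 (its x) x 42 x 18 mm high. Origin: centre of its underside.
- vase: Bystander, not to be moved. Loose stoneware bud vase, up to 62 mm across, 100 mm high. Origin: centre of its underside.
Things that resemble listed ones, but are neither listed nor needed, are in the scene too. Of the things that look like the coaster, the smallest one is meant.

How it is judged:
By the outcome, as a careful person would: the job done as asked, in the order asked, and still so for the second after the job is handed in, with the robot touching nothing.
It also fails if it takes over 125 s, if anything falls off the work surface, if the arm or the gripper's body presses on something with over 40 N, if the wrist force passes 120 N, or if a joint passes its speed limit or range.

## Robot

A 7-joint arm with a two-finger parallel gripper is mounted at the origin on the work surface. World frame = base frame: x ahead of the robot, y to its left, z up, the work surface at z = 0. Lengths are in m, angles in rad, forces in N, time in s.
With the tool pointing down it reaches from about 0.35 to 0.9 m from the base axis. Payload 8.1 kg.
Tool frame: the origin (TCP) lies at the centre of the arm's flange, where the gripper is bolted on; the fingertips stand 178 mm ahead of it and the grasp point (between the pads) lies 159 mm ahead of it; z points along the fingers, y is the line along which they close (so a half turn about z gives the same grasp; the last joint's range is limited). The gripper opens to 92 mm and grips with 3 to 60 N. Pads are 19 mm wide; open, the fingers measure 130 mm over their backs; the gripper's body (75 mm by 190 mm) begins 47 mm behind the grasp point.
Start: joints at [-1.329, 0.434, 0.025, 1.573, -0.012, 1.134, -0.075], TCP at [0.211, 0.588, 0.405] pointing down, gripper open.
Joint ranges: [-2.62, 2.62], [-0.44, 2.09], [-1.27, 1.32], [0.08, 2.57], [-1.32, 4.46], [0.12, 2], [-2.74, 2.74]. Speed limits (rad/s): [2.22, 2.22, 3.01, 3.01, 3.14, 3.14, 3.14].

## Interface

Orientations are given as [roll, pitch, yaw] about the fixed x, y, z axes, in that order (R = Rz(yaw) Ry(pitch) Rx(roll)).
In Python, from workcell import bot, imaging gives the robot as it stands. The module is installed in compiled form; this text tells all that it offers.
- The arm moves only by the shell command python3 -m inch 'ROWS' [FORCE]. ROWS is rows parted by semicolons, their numbers by spaces, 1 to 20 of them, each of 5 numbers: the opening from 0.0 (shut) to 1.0 (fully open), then dx, dy, dz in m, then a turn about the tool's z in rad; each row is the pose to reach, as a shift and turn from the pose commanded when the command began, along the tool's axes at that moment; what a row does not reach only later rows make up. A row lasts 1/8 s, in which the tool goes at most 0.0625 m and 0.188 rad, less where a joint would pass 70% of its speed; a pose out of reach is approached as far as the arm can. The fingers move at their own pace and stop on an object; FORCE is the grip in N (left out, the last holds). Time passes only in rows, so rows that do not move let the fingers close. It prints the time, the measured TCP pose, the force, the opening and the grip force at its end.
- bot.get_state(): the state, without advancing time (a new reading comes with each control period).
- imaging.camera(name): name is "scene" or "top" or "wrist"; returns the picture (384x512x3 uint8, red, green, blue); there is no depth.
- imaging.calibration(name): a dict with "camera_matrix" (3x3 intrinsics, pixels), "view" (4x4, takes a point from world to camera coordinates). Camera axes: x right, y down, z forward; pixel columns grow to the right and rows downward; lengths in m; the calibration is good to about 2 mm. A picture is of the moment at which its call begins: read the wrist's pose just before it. calibration takes no time and is no camera call; for the wrist camera it gives the pose at the moment of the call.
- bot.hand_in(): hands the job in; it is judged then, once.
The state is a dict: "clock": time; "joints": joint angles; "dq": joint speeds; "tau": joint torques, N m; "ee_pos": TCP position; "ee_rot": TCP orientation; "ft_force": force on the tool from outside, world axes, zero at the start; "torque": the same for the moment, N m; "grip_width": opening from 0.0 (shut) to 1.0 (fully open); "grip_force": force on a finger pad.
Only numpy, scipy, OpenCV 4.12 (cv2) and the standard library are available. Lean on these libraries where they do the work, as an engineer would, in place of code of your own. Each camera call takes 0.05 s, during which the arm holds its last target. There are 200 camera calls.

## Working session

There is one attempt and no reset: what is moved stays moved. The work goes in short steps, Python scripts to look and compute and a shell command to move; the robot and the scene stay as the last step left them, time stands still between calls to the robot, and variables do not carry over. Pictures are saved under pics/ and viewed, at most 14 in all, crops included, and the job is handed in when it is done.

```bash
mkdir -p pics
cat > h.py <<'E'
import numpy as np, cv2
from workcell import bot, imaging
def snap(n,f,crop=None,s=1):
    im=imaging.camera(n)
    np.save('pics/'+f+'.npy',im)
    if crop: im=im[crop[1]:crop[3],crop[0]:crop[2]]
    im=cv2.resize(im,None,fx=s,fy=s,interpolation=cv2.INTER_CUBIC)
    cv2.imwrite('pics/'+f+'.png',im[:,:,::-1])
def px2w(cal,uv,z):
    K=np.array(cal['camera_matrix']);V=np.array(cal['view']);R=V[:3,:3];t=V[:3,3]
    c=-R.T@t; d=R.T@np.linalg.inv(K)@np.array([uv[0],uv[1],1.]); return c+d*(z-c[2])/d[2]
def w2px(cal,p):
    K=np.array(cal['camera_matrix']);V=np.array(cal['view']); q=K@(V[:3,:3]@np.array(p)+V[:3,3]); return q[:2]/q[2]
E
python3 - <<'E'
from h import *
s=bot.get_state();print({k:np.round(v,4) for k,v in s.items()})
snap('top','t0',s=1.5);snap('scene','s0',s=1.5)
for n in('top','scene','wrist'):
    c=imaging.calibration(n);V=np.array(c['view']);print(n,np.array(c['camera_matrix']).round(1).tolist(),(-V[:3,:3].T@V[:3,3]).round(3),V[:3,:3].round(3).tolist())
E
```

```text
{'clock': np.float64(0.0), 'joints': array([-1.3286,  0.4352,  0.025 ,  1.5741, -0.0116,  1.134 , -0.0751]), 'dq': array([-0.0004,  0.0004,  0.0015, -0.0013,  0.0004,  0.0004,  0.0006]), 'tau': array([-3.00000e-04, -6.67845e+01,  9.84600e-01, -3.14472e+01,
       -6.07000e-02,  4.28000e-02,  2.00000e-04]), 'ee_pos': array([0.2112, 0.588 , 0.4039]), 'ee_rot': array([-3.1400e+00,  1.0000e-04,  2.7967e+00]), 'ft_force': array([-1.0196, -1.0569, -0.8257]), 'torque': array([-0.0063, -0.0869, -0.0009]), 'grip_force': np.float64(0.0), 'grip_width': np.float64(1.0001)}
top [[453.9, 0.0, 260.8], [0.0, 453.9, 190.3], [0.0, 0.0, 1.0]] [ 0.327 -0.081  1.535] [[-0.025, -1.0, -0.013], [-0.994, 0.027, -0.109], [0.109, 0.01, -0.994]]
scene [[498.3, 0.0, 258.5], [0.0, 498.3, 192.1], [0.0, 0.0, 1.0]] [ 1.413 -0.28   1.227] [[0.207, 0.978, 0.013], [0.751, -0.15, -0.643], [-0.627, 0.143, -0.766]]
wrist [[315.1, 0.0, 257.0], [0.0, 315.1, 195.8], [0.0, 0.0, 1.0]] [0.138 0.614 0.385] [[0.338, 0.941, -0.001], [0.901, -0.323, 0.291], [0.273, -0.1, -0.957]]
```

View pics/t0.png

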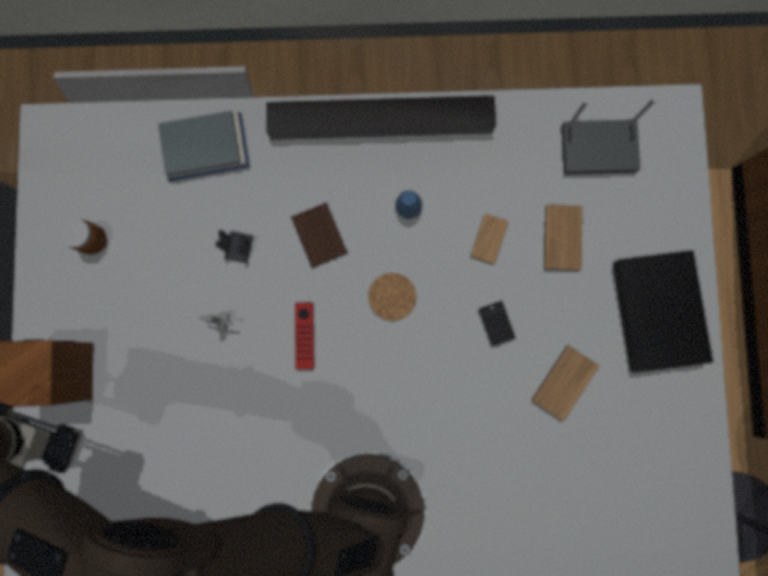

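View pics/s0.png

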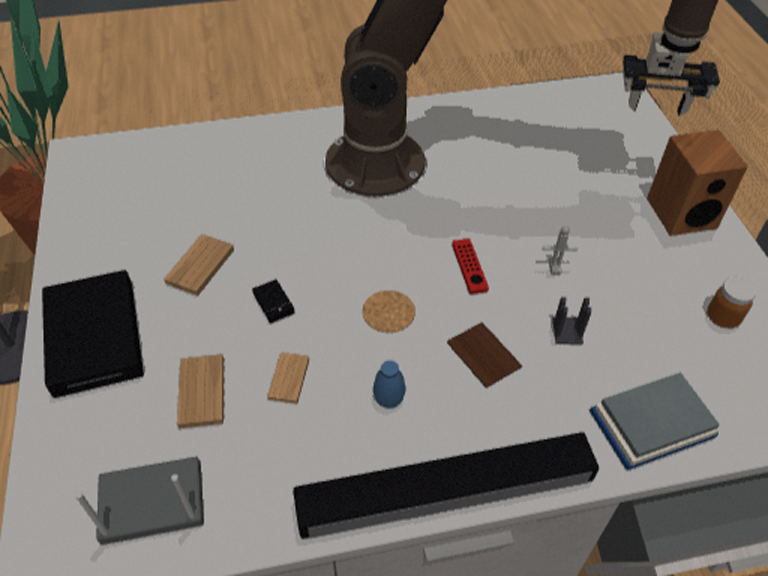

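The top view shows, in 1.5x pixels, the plinth at (320,235), the small coaster at (489,239), the case at (496,323), the stand at (236,246), the acrobat at (222,322), the remote at (304,336) and the vase at (408,205). The scene view agrees.

```bash
cat > m.py <<'E'
from h import *
def rect(im,cal,seed,kind,z,half=45):
    """largest blob near seed; returns centre, long-axis yaw, sizes at height z"""
    hsv=cv2.cvtColor(im,cv2.COLOR_RGB2HSV); 
    m=(hsv[...,1]>70) if kind=='sat' else (hsv[...,2]<80)
    m=m.astype(np.uint8); n,l=cv2.connectedComponents(m,connectivity=4)
    k=l[int(seed[1]),int(seed[0])]
    ys,xs=np.nonzero(l==k)
    w=np.array([px2w(cal,(x,y),z)[:2] for x,y in zip(xs,ys)],np.float32)
    (c,s,a)=cv2.minAreaRect(w*1000)
    if s[0]<s[1]: a+=90; s=s[::-1]
    mean=w.mean(0)
    ev=np.linalg.eigh(np.cov(w.T))[1][:,1]
    return np.array(c).round(1),np.round(s,1),round((a+90)%180-90,1),(mean*1000).round(1),round(float(np.degrees(np.arctan(ev[1]/ev[0]))),1),len(xs)
E
python3 - <<'E'
from m import *
im=np.load('pics/t0.npy');cal=imaging.calibration('top')
for n,s,k,z in [('plinth',(320,235),'sat',.008),('coaster',(489,239),'sat',.014),('case',(496,323),'dark',.022),('stand',(240,248),'dark',.008),('remote',(304,350),'sat',.018)]:
    print(n,rect(im,cal,np.array(s)/1.5,k,z))
for s in [(408,205),(222,322),(236,246)]: print(px2w(cal,np.array(s)/1.5,.03).round(3))
I=im[130:240,120:380]
cv2.imwrite('pics/c1.png',cv2.resize(I,None,fx=3,fy=3,interpolation=cv2.INTER_CUBIC)[:,:,::-1])
J=np.load('pics/s0.npy')[140:240,340:420]
cv2.imwrite('pics/c2.png',cv2.resize(J,None,fx=6,fy=6,interpolation=cv2.INTER_CUBIC)[:,:,::-1])
E
```

```text
plinth (array([616.2,  97. ]), array([120.5,  79.2]), 21.3, array([615.8,  96.9], dtype=float32), 20.8, 800)
coaster (array([ 594.9, -288.7]), array([100.2,  52.5]), -20.5, array([ 595.1, -288.9], dtype=float32), -20.7, 456)
case (array([ 402.2, -295.8]), array([88.9, 56.2]), 17.8, array([ 402.2, -295.9], dtype=float32), 16.4, 450)
stand (array([595.6, 292.3]), array([79.6, 62.1]), 77.1, array([596.1, 288.5], dtype=float32), 61.1, 365)
remote (array([388.8, 132.1]), array([147.,  37.]), -0.6, array([385.5, 132.2], dtype=float32), -0.6, 511)
[ 0.673 -0.108  0.03 ]
[0.421 0.312 0.03 ]
[0.59  0.281 0.03 ]
```

View pics/c2.png

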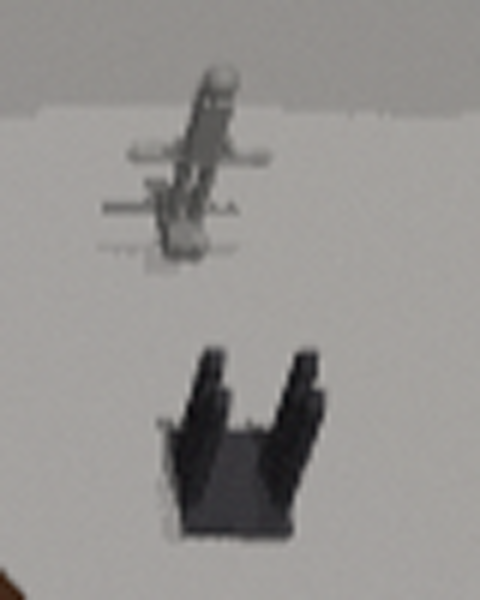

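```bash
cat > go.py <<'E'
import sys,numpy as np
from scipy.spatial.transform import Rotation as Ro
from workcell import bot
# usage: go.py x y z yawdeg  (x,y of TCP; world) -> delta in tool axes
t=[float(a) for a in sys.argv[1:]]
s=bot.get_state();R=Ro.from_euler('xyz',s['ee_rot'])
d=R.inv().apply(np.array(t[:3])-s['ee_pos'])
yaw=s['ee_rot'][2]; a=-(np.radians(t[3])-yaw); a=(a+np.pi)%(2*np.pi)-np.pi
print('d',d.round(4),'turn',round(a,4),'dist',np.linalg.norm(d).round(3),'yaw',np.degrees(yaw).round(2),'rows>=',int(max(np.linalg.norm(d)/.0625,abs(a)/.188))+1)
E
python3 go.py .47 .3 .5 160.2
```

```text
d [-0.3409 -0.1837 -0.0957] turn 0.0007 dist 0.399 yaw 160.24 rows>= 7
```

```bash
python3 -m inch '1 0 0 -0.0957 0;1 0 0 -0.0957 0;1 -0.3409 -0.1837 -0.0957 0;1 -0.3409 -0.1837 -0.0957 0;1 -0.3409 -0.1837 -0.0957 0;1 -0.3409 -0.1837 -0.0957 0;1 -0.3409 -0.1837 -0.0957 0;1 -0.3409 -0.1837 -0.0957 0;1 -0.3409 -0.1837 -0.0957 0;1 -0.3409 -0.1837 -0.0957 0'
python3 - <<'E'
from h import *
import pickle
pickle.dump(imaging.calibration('wrist'),open('w1.pkl','wb'));snap('wrist','w1',s=1.5)
E
python3 go.py .616 .097 .45 160.2
```

```text
clock: 1.35
ee_pos: [0.4703, 0.2996, 0.5001]
ee_rot: [-3.141, -0.0, 2.795]
ft_force: [-0.5, -0.3, -0.2]
grip_width: 1.002
grip_force: 0.0
d [-0.2069 -0.1425  0.0499] turn 0.0014 dist 0.256 yaw 160.28 rows>= 5
```

View pics/w1.png

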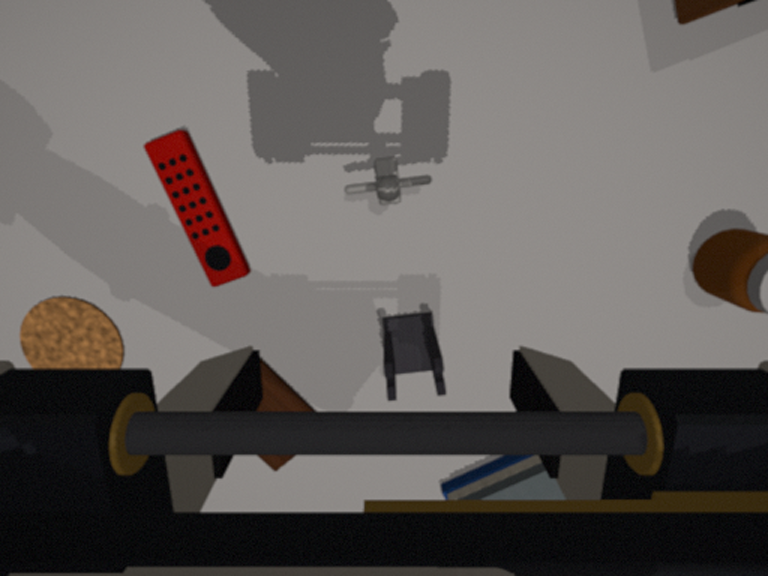

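The wrist picture (1.5x) shows the acrobat's bar from (346,189) to (431,180), and the stand at about (410,345) with its cheeks running nearly down the image. A point right under the TCP shows near row 200, so hovering over an object gives a clear view.

```bash
python3 -m inch '1 -0.2069 -0.1425 0.05 0;1 -0.2069 -0.1425 0.05 0;1 -0.2069 -0.1425 0.05 0;1 -0.2069 -0.1425 0.05 0;1 -0.2069 -0.1425 0.05 0;1 -0.2069 -0.1425 0.05 0;1 -0.2069 -0.1425 0.05 0'
cat > look.py <<'E'
import sys,pickle
from m import *
f,kind,z=sys.argv[1],sys.argv[2],float(sys.argv[3]); g=[float(a) for a in sys.argv[4:6]]
s=bot.get_state();cal=imaging.calibration('wrist');pickle.dump(cal,open(f+'.pkl','wb'));snap('wrist',f,s=1.5)
p=w2px(cal,(*g,z));print(s['clock'],s['ee_pos'].round(4),'seed',p.round(0))
print(rect(np.load('pics/'+f+'.npy'),cal,p,kind,z))
E
python3 look.py w2 sat .008 .616 .097
python3 go.py .595 -.289 .36 159.3
```

```text
clock: 2.28
ee_pos: [0.6158, 0.0989, 0.4506]
ee_rot: [3.14, -0.001, 2.801]
ft_force: [-0.4, 0.2, 0.1]
grip_width: 0.999
grip_force: 0.0
2.275 [0.6158 0.0989 0.4506] seed [255. 161.]
(array([616.7,  97.6]), array([128.4,  88.3]), 21.2, array([614.2,  97.6], dtype=float32), 21.2, 6060)
d [-0.1101 -0.3724  0.0902] turn 0.0202 dist 0.399 yaw 160.46 rows>= 7
```

View pics/w2.png

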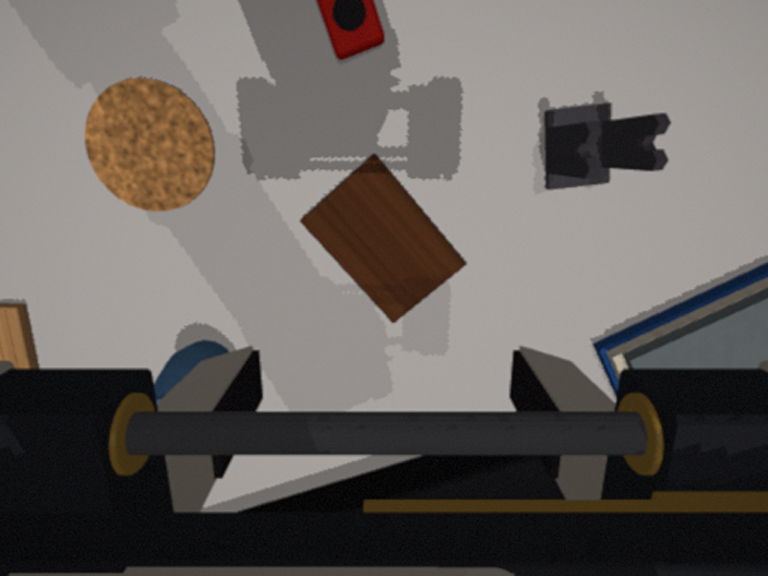

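Plinth corners at (375,154), (302,219), (393,321) and (466,263) in 1.5x pixels: a clean fit of centre (616.7, 97.6) mm at yaw 21.2°. Next, the coaster.

```bash
python3 -m inch '1 -0.1101 -0.3724 0.02 0.02;1 -0.1101 -0.3724 0.02 0.02;1 -0.1101 -0.3724 0.02 0.02;1 -0.1101 -0.3724 0.02 0.02;1 -0.1101 -0.3724 0.09 0.02;1 -0.1101 -0.3724 0.09 0.02;1 -0.1101 -0.3724 0.09 0.02;1 -0.1101 -0.3724 0.09 0.02;1 -0.1101 -0.3724 0.09 0.02'
python3 look.py w3 sat .014 .595 -.289
python3 go.py .595 -.289 .168 159.3
```

```text
clock: 3.45
ee_pos: [0.5951, -0.2897, 0.361]
ee_rot: [3.14, 0.001, 2.779]
ft_force: [0.6, 0.0, -0.2]
grip_width: 0.995
grip_force: 0.0
3.45 [ 0.5951 -0.2897  0.361 ] seed [257. 176.]
(array([ 596.2, -289.6]), array([102.9,  57.5]), -20.9, array([ 594.1, -288.8], dtype=float32), -21.0, 5097)
d [ 0.0006 -0.      0.1932] turn -0.0005 dist 0.193 yaw 159.27 rows>= 4
```

View pics/w3.png

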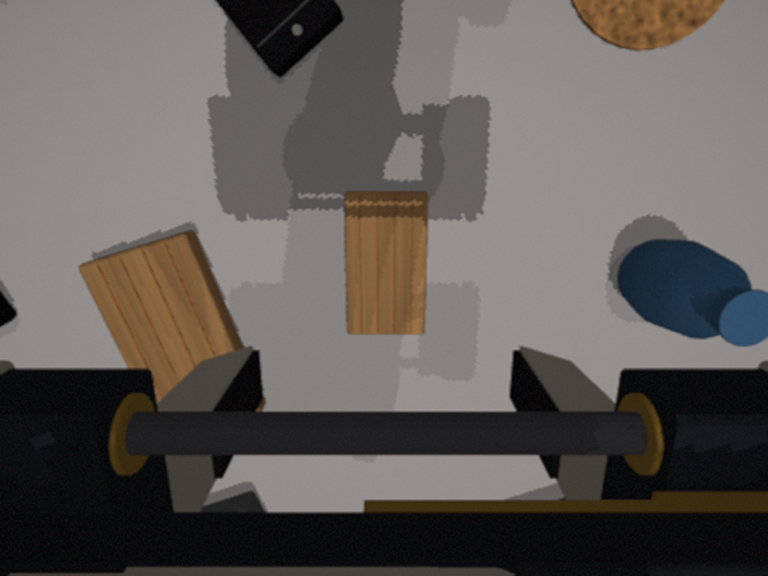

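The coaster lies at (345–427, 190–334) in the picture, square to the tool, and the fingers have room on both sides. I'll descend and grip.

```bash
python3 -m inch '1 -0.0008 0 0.06 0.003;1 -0.0008 0 0.12 0.003;1 -0.0008 0 0.16 0.003;1 -0.0008 0 0.179 0.003;1 -0.0008 0 0.179 0.003;0 -0.0008 0 0.179 0.003;0 -0.0008 0 0.179 0.003;0 -0.0008 0 0.179 0.003;0 -0.0008 0 0.179 0.003;0 -0.0008 0 0.179 0.003;0 -0.0008 0 0.179 0.003' 20
python3 go.py .6167 .0976 .35 201.2
```

```text
clock: 4.88
ee_pos: [0.5952, -0.292, 0.1819]
ee_rot: [3.141, 0.001, 2.774]
ft_force: [-0.8, 0.5, 5.8]
grip_width: 0.628
grip_force: 20.0
d [ 0.1199  0.3713 -0.1681] turn -0.7379 dist 0.425 yaw 158.92 rows>= 7
```

```bash
python3 -m inch '0 0 0 -0.06 0;0 0 0 -0.12 0;0 0.03 0.06 -0.168 -0.1;0 0.1199 0.3713 -0.168 -0.738;0 0.1199 0.3713 -0.168 -0.738;0 0.1199 0.3713 -0.168 -0.738;0 0.1199 0.3713 -0.168 -0.738;0 0.1199 0.3713 -0.168 -0.738;0 0.1199 0.3713 -0.168 -0.738;0 0.1199 0.3713 -0.168 -0.738;0 0.1199 0.3713 -0.168 -0.738;0 0.1199 0.3713 -0.168 -0.738'
python3 - <<'E'
from h import *
import pickle
s=bot.get_state();cal=imaging.calibration('wrist');snap('wrist','w4',s=1.5);pickle.dump((s,cal),open('w4.pkl','wb'))
print(s['ee_pos'],s['grip_width'])
E
python3 go.py .6167 .0976 .191 201.2
```

```text
clock: 6.38
ee_pos: [0.6167, 0.0959, 0.3493]
ee_rot: [-3.141, -0.0, -2.774]
ft_force: [0.1, -0.6, -1.0]
grip_width: 0.627
grip_force: 20.0
[0.61669682 0.09586033 0.34934428] 0.6267297526845902
d [-0.0006  0.0016  0.1584] turn -0.0022 dist 0.158 yaw -158.93 rows>= 3
```

View pics/w4.png

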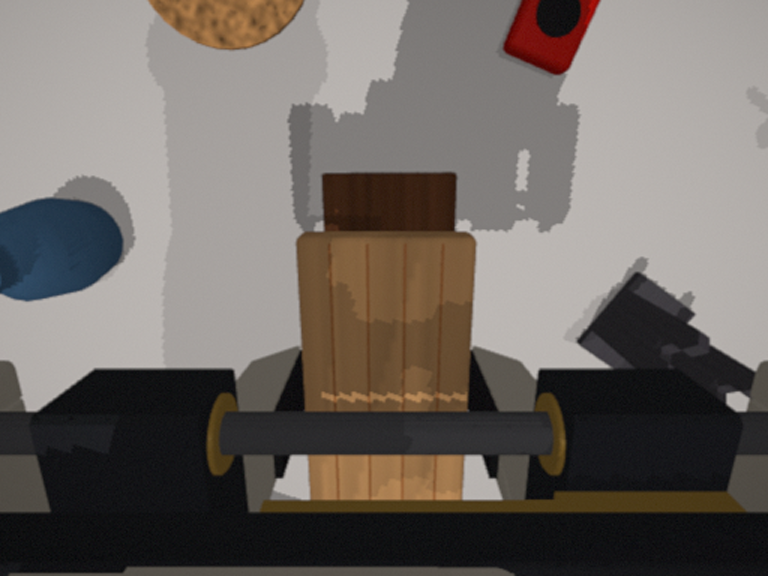

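Coaster held, front edge at about row 235 (columns 298–476), parallel to the plinth's edge at row 174 below. I'll check its offset in the grip.

Run:
```python
from h import *
import pickle
s,cal=pickle.load(open('w4.pkl','rb'))
y=np.radians(201.2);ux=np.array([np.cos(y),np.sin(y)]);uy=np.array([np.sin(y),-np.cos(y)])
for uv,z in [((302,236),.181),((472,236),.181),((387,236),.181),((323,174),.008),((456,174),.008)]:
    p=px2w(cal,np.array(uv)/1.5,z)[:2]; d=p-s['ee_pos'][:2]; e=p-[.6167,.0976];print((d@ux).round(4),(d@uy).round(4),'plinth',(e@ux).round(4),(e@uy).round(4))
for i in range(3): print(bot.get_state()['ee_pos'].round(4))
```

```text
0.052 -0.0269 plinth 0.0527 -0.0285
0.0519 0.0271 plinth 0.0525 0.0255
0.052 0.0001 plinth 0.0526 -0.0015
0.0632 -0.042 plinth 0.0639 -0.0436
0.063 0.046 plinth 0.0637 0.0444
[0.6167 0.096  0.3494]
[0.6167 0.096  0.3494]
[0.6167 0.096  0.3494]
```

```bash
python3 -m inch '0 -0.0006 0.0016 0.06 -0.002;0 -0.0006 0.0016 0.11 -0.002;0 -0.0006 0.0016 0.145 -0.002;0 -0.0006 0.0016 0.156 -0.002;0 -0.0006 0.0016 0.1592 -0.002;0 -0.0006 0.0016 0.1592 -0.002;0 -0.0006 0.0016 0.1592 -0.002'
python3 -m inch '1 0 0 0 0;1 0 0 0 0;1 0 0 0 0;1 0 0 -0.05 0;1 0 0 -0.11 0;1 0 0 -0.17 0;1 0 0 -0.22 0;1 0 0 -0.26 0;1 0 0 -0.26 0'
python3 look.py w5 sat .022 .6167 .0976
python3 go.py .4022 -.2958 .36 16.5
```

```text
clock: 7.3
ee_pos: [0.6172, 0.0994, 0.1917]
ee_rot: [-3.141, 0.002, -2.77]
ft_force: [-0.1, -0.6, -0.9]
grip_width: 0.63
grip_force: 20.0
clock: 8.43
ee_pos: [0.6172, 0.0993, 0.454]
ee_rot: [-3.141, 0.006, -2.77]
ft_force: [0.2, 0.4, 0.2]
grip_width: 0.998
grip_force: 0.0
8.425 [0.6172 0.0993 0.454 ] seed [257. 159.]
(array([614. ,  96.4]), array([123.4,  85.1]), 21.3, array([611.4,  95.4], dtype=float32), 21.2, 6076)
d [ 0.3438 -0.29    0.0907] turn -3.0574 dist 0.459 yaw -158.68 rows>= 17
```

View pics/w5.png

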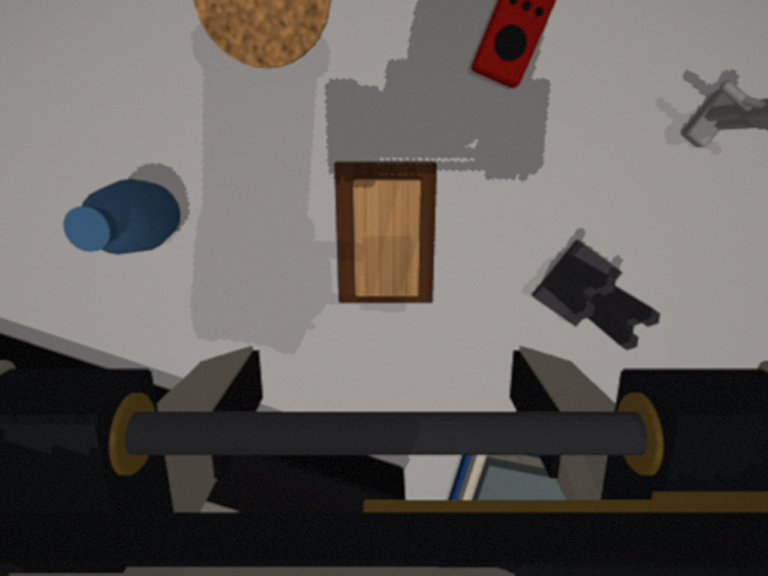

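```bash
cat > chk.py <<'E'
from h import *
import pickle
cal=pickle.load(open('w5.pkl','rb'));im=np.load('pics/w5.npy')
y=np.radians(21.2);U=np.array([[np.cos(y),np.sin(y)],[-np.sin(y),np.cos(y)]])
sub=im[95:210,215:300];hsv=cv2.cvtColor(sub,cv2.COLOR_RGB2HSV)
for n,m,z in [('coaster',(hsv[...,1]>70)&(hsv[...,2]>=112),.022),('plinth',hsv[...,1]>70,.008)]:
    ys,xs=np.nonzero(cv2.morphologyEx(m.astype(np.uint8),cv2.MORPH_OPEN,np.ones((3,3))))
    w=np.array([px2w(cal,(a+215,b+95),z)[:2] for a,b in zip(xs,ys)],np.float32)*1000
    print(n,cv2.minAreaRect(w), U@(np.array(cv2.minAreaRect(w)[0])-[616.7,97.6]))
for c,z in [(((355,178),(420,178),(418,296),(357,296)),.022),(((335,162),(436,163),(433,301),(340,301)),.008)]:
    w=np.array([px2w(cal,np.array(a)/1.5,z)[:2]*1000 for a in c]);print(((w-[616.7,97.6])@U.T).round(1).tolist(),w.mean(0).round(1))
E
python3 chk.py
```

```text
coaster ((617.0284423828125, 98.93113708496094), (101.44236755371094, 57.07771301269531), 21.33243751525879) [0.78758653 1.12227795]
plinth ((616.3058471679688, 97.32121276855469), (127.59928894042969, 88.04203796386719), 21.319442749023438) [-0.46829438 -0.11738462]
[[-51.5, -25.6], [-51.6, 29.6], [53.4, 30.2], [53.5, -25.6]] [616.8  99.9]
[[-64.2, -43.6], [-63.5, 44.2], [62.7, 45.5], [62.9, -42.7]] [615.9  98.2]
```

```bash
python3 -m inch '1 0.3438 -0.29 0 -3.057;1 0.3438 -0.29 0 -3.057;1 0.3438 -0.29 0 -3.057;1 0.3438 -0.29 0 -3.057;1 0.3438 -0.29 0 -3.057;1 0.3438 -0.29 0 -3.057;1 0.3438 -0.29 0 -3.057;1 0.3438 -0.29 0.09 -3.057;1 0.3438 -0.29 0.09 -3.057;1 0.3438 -0.29 0.09 -3.057;1 0.3438 -0.29 0.09 -3.057;1 0.3438 -0.29 0.09 -3.057;1 0.3438 -0.29 0.09 -3.057;1 0.3438 -0.29 0.09 -3.057;1 0.3438 -0.29 0.09 -3.057;1 0.3438 -0.29 0.09 -3.057;1 0.3438 -0.29 0.09 -3.057;1 0.3438 -0.29 0.09 -3.057'
python3 look.py w6 dark .022 .4022 -.2958
```

```text
clock: 10.72
ee_pos: [0.3225, -0.1299, 0.1899]
ee_rot: [2.963, -0.381, -0.445]
ft_force: [0.4, -0.2, -0.2]
grip_width: 1.002
grip_force: 0.0
10.725 [ 0.3225 -0.1299  0.1899] seed [377. 115.]
(array([ 402. , -290.7]), array([90. , 64.4]), 18.3, array([ 402.8, -290. ], dtype=float32), 19.2, 12555)
```

View pics/w6.png

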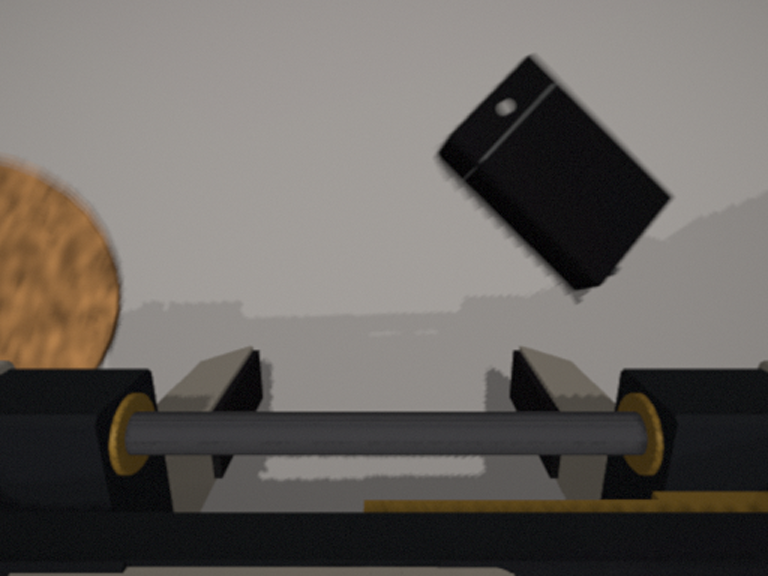

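The arm ended up tilted and low because I turned the wrong way round for the last joint. It touched nothing. I'll check the joints.

```bash
python3 - <<'E'
from h import *
s=bot.get_state();print(s['joints'].round(2),s['dq'].round(2),s['ee_pos'],s['ee_rot'])
E
python3 go.py .4022 -.2958 .36 16.5
```

```text
[ 1.    0.74 -1.27  2.54  1.6   1.03  2.74] [ 0.02 -0.    0.01 -0.07 -0.12  0.04 -0.  ] [ 0.31963706 -0.12884155  0.18897113] [ 2.96226825 -0.3780217  -0.43618807]
d [ 0.1982  0.1334 -0.0828] turn -0.7242 dist 0.253 yaw -24.99 rows>= 5
```

```bash
python3 -m inch '1 0 0 -0.05 0.18;1 0 0 -0.1 0.36;1 0 0 -0.1 0.54;1 0 0 -0.1 0.72;1 0 0 -0.1 0.9'; python3 -c "
from h import *
print(bot.get_state()['joints'].round(2))"
```

```text
clock: 11.4
ee_pos: [0.2982, -0.0985, 0.2822]
ee_rot: [-2.951, -0.378, -1.383]
ft_force: [-0.2, -0.4, 0.1]
grip_width: 0.999
grip_force: 0.0
[ 1.06  0.24 -1.21  2.49  1.13  0.65  2.29]
```

```bash
python3 -m inch '1 0 0 0 0'; python3 -c "
from h import *
from scipy.spatial.transform import Rotation as Ro
s=bot.get_state()
for e in ([2.963,-.381,-.445],[-2.951,-.378,-1.383],s['ee_rot']): print(Ro.from_euler('xyz',e).as_matrix().round(3).tolist())
print(s['joints'].round(2),s['ee_pos'],s['ee_rot'])"
```

```text
clock: 11.52
ee_pos: [0.2983, -0.0984, 0.282]
ee_rot: [-2.954, -0.379, -1.374]
ft_force: [1.1, 0.3, 0.1]
grip_width: 1.003
grip_force: 0.0
[[0.838, -0.483, 0.254], [-0.4, -0.86, -0.318], [0.372, 0.165, -0.914]]
[[0.174, -0.952, 0.254], [-0.913, -0.252, -0.321], [0.369, -0.176, -0.913]]
[[0.181, -0.95, 0.253], [-0.911, -0.259, -0.32], [0.37, -0.173, -0.913]]
[ 1.06  0.24 -1.21  2.49  1.13  0.65  2.3 ] [ 0.29831869 -0.09843795  0.28195546] [-2.95445245 -0.3791227  -1.37419203]
```

The commanded pose itself is now tilted by 24°. I'll move to open space, unwind the last joint and log poses to learn the kinematics.

```bash
cat > go2.py <<'E'
import sys,json,numpy as np
from scipy.spatial.transform import Rotation as Ro
from workcell import bot
s=bot.get_state();R=Ro.from_euler('xyz',s['ee_rot'])
open('log.txt','a').write(json.dumps([list(s[k]) for k in('joints','ee_pos','ee_rot')])+'\n')
print('q',s['joints'].round(3),'p',s['ee_pos'].round(3),'toolz',R.as_matrix()[:,2].round(3))
if len(sys.argv)>3: print('d',R.inv().apply(np.array([float(a) for a in sys.argv[1:4]])-s['ee_pos']).round(4))
E
python3 go2.py .37 -.47 .45
```

```text
q [ 1.06   0.239 -1.214  2.494  1.127  0.65   2.296] p [ 0.298 -0.098  0.282] toolz [ 0.253 -0.32  -0.913]
d [ 0.4137 -0.0007 -0.0162]
```

```bash
python3 -m inch '1 0.06 0 -0.016 0.18;1 0.12 0 -0.016 0.36;1 0.18 0 -0.016 0.54;1 0.24 0 -0.016 0.72;1 0.30 0 -0.016 0.9;1 0.36 0 -0.016 1.0'; python3 go2.py;  python3 -m inch '1 0 0 0 0.18;1 0 0 0 0.36;1 0 0 0 0.54;1 0 0 0 0.72;1 0 0 0 0.72'; python3 go2.py
cat > fit.py <<'E'
import json,numpy as np
from scipy.spatial.transform import Rotation as Ro
from scipy.optimize import least_squares
import itertools
D=[json.loads(l) for l in open('log.txt')]
D.append([[-1.3286,.4352,.025,1.5741,-.0116,1.134,-.0751],[.2112,.588,.4039],[-3.14,.0001,2.7967]])
D.append([[1.,.74,-1.27,2.54,1.6,1.03,2.74],[.3196,-.1288,.189],[2.9623,-.378,-.4362]])
D=[tuple(map(np.array,d)) for d in D]
def fk(q,sg,p):
    o1,o7=p[:2];h,a,e,b,d,c,k=p[2:9]
    Z=lambda x:Ro.from_euler('z',x);Y=lambda x:Ro.from_euler('y',x)
    R=Z(sg[0]*q[0]+o1)*Y(q[1]);t=np.array([0,0,h])
    R=R*Z(sg[1]*q[2]);t=t+R.apply([e,0,a]);R=R*Y(q[3])
    t=t+R.apply([-e*0+c,0,0]);R=R*Z(sg[2]*q[4]);t=t+R.apply([0,0,b]);R=R*Y(q[5])
    t=t+R.apply([k,0,d]);R=R*Z(sg[3]*q[6]+o7);return t,R
def res(p,sg):
    r=[]
    for q,x,e in D:
        t,R=fk(q,sg,p);r+=list(t-x)+list(.3*(R.inv()*Ro.from_euler('xyz',e)).as_rotvec())
    return r
if __name__=='__main__':
    best=None
    for sg in itertools.product([1,-1],repeat=4):
        for o7 in (0,1.57,3.14,-1.57):
            s=least_squares(res,[0,o7,.35,.4,0,.4,.1,0,0],args=(sg,))
            if best is None or s.cost<best[0]: best=(s.cost,sg,s.x)
    print(best[0],best[1],best[2].round(4)); json.dump([best[1],list(best[2])],open('model.json','w'))
E
python3 fit.py
```

```text
clock: 12.28
ee_pos: [0.3586, -0.4197, 0.4287]
ee_rot: [-2.725, -0.053, -2.351]
ft_force: [1.1, 0.0, 0.8]
grip_width: 1.004
grip_force: 0.0
q [ 1.571  0.355 -1.045  1.859  0.624  0.768  2.605] p [ 0.359 -0.42   0.429] toolz [ 0.254 -0.319 -0.913]
clock: 12.9
ee_pos: [0.3589, -0.4175, 0.428]
ee_rot: [-2.785, 0.227, -3.013]
ft_force: [0.1, -1.0, 1.0]
grip_width: 1.001
grip_force: 0.0
q [ 1.457  0.3   -0.88   1.87   0.515  0.72   1.976] p [ 0.359 -0.417  0.428] toolz [ 0.254 -0.319 -0.913]
0.0002772301710371176 (-1, -1, -1, -1) [-0.0703  1.5052  0.2312  0.5886 -0.0165  0.4482  0.1659  0.0109  0.0116]
```

```bash
python3 go2.py .19 -.22 .43
python3 - <<'E'
from fit import *
sg,p=json.load(open('model.json'));p=np.array(p)
for q,x,e in D:
    t,R=fk(q,sg,p);print((t-x).round(4),(R.inv()*Ro.from_euler('xyz',e)).as_rotvec().round(3))
lo=[-2.62,-.44,-1.27,.08,-1.32,.12,-2.74];hi=[2.62,2.09,1.32,2.57,4.46,2,2.74]
q0=D[2][0];t0,R0=fk(q0,sg,p)
rad=np.array([.652,-.758,0])
for w in (.1,.3,1):
  for name,v in [('in',-rad),('out',rad),('up',np.array([0,0,1.])),('down',np.array([0,0,-1.])),('inup',-rad*.7+[0,0,.7]),('outup',rad*.7+[0,0,.7]),('outdown',rad*.7+[0,0,-.7])]:
    q=np.clip(q0,np.array(lo)+1e-3,np.array(hi)-1e-3);o=[]
    for k in range(1,13):
        T=t0+v*.06*k
        s=least_squares(lambda x:np.r_[fk(x,sg,p)[0]-T,w*(fk(x,sg,p)[1]*R0.inv()).as_rotvec(),.003*(x-q)],q,bounds=(lo,hi));q=np.clip(s.x,np.array(lo)+1e-3,np.array(hi)-1e-3)
        t,R=fk(q,sg,p);z=R.as_matrix()[:,2];o.append((round(float(z@rad),2)))
    print(w,name,o,t.round(2),q.round(2))
E
```

```text
q [ 1.457  0.3   -0.88   1.87   0.515  0.72   1.976] p [ 0.359 -0.417  0.428] toolz [ 0.254 -0.319 -0.913]
d [ 0.138   0.192  -0.1077]
[-0.0007  0.0076 -0.0024] [ 0.026 -0.011  0.001]
[-0.0018 -0.007  -0.0017] [ 0.005 -0.028  0.001]
[ 0.     -0.0013 -0.003 ] [-0.015 -0.024  0.001]
[ 0.     -0.0013 -0.003 ] [-0.015 -0.024  0.001]
[-0.0099  0.001   0.002 ] [ 0.    -0.    -0.005]
[ 0.0003 -0.0015  0.0051] [0.021 0.018 0.001]
0.1 in [0.41, 0.41, 0.4, 0.41, 0.41, 0.36, 0.11, 0.48, 0.66, 0.46, 0.41, 0.41] [-0.11  0.13  0.42] [-2.3  -0.21 -0.02  2.3  -0.03  1.47 -0.65]
0.1 out [0.41, 0.41, 0.41, 0.41, 0.41, 0.41, 0.41, 0.41, 0.62, 0.79, 0.91, 0.97] [ 0.76 -0.89  0.4 ] [ 0.81  1.34 -0.97  0.08  1.1   0.44  2.34]
0.1 up [0.41, 0.41, 0.41, 0.41, 0.41, 0.41, 0.41, 0.41, 0.42, 0.58, 0.76, 0.9] [ 0.35 -0.41  1.11] [ 0.78  0.36 -0.1   0.08  0.17  1.59  2.48]
0.1 down [0.41, 0.4, 0.4, 0.4, 0.4, 0.4, 0.4, 0.41, 0.41, 0.41, 0.41, 0.41] [ 0.36 -0.42 -0.3 ] [ 1.2   1.62 -0.53  1.86  2.66  0.83  0.27]
0.1 inup [0.41, 0.41, 0.41, 0.41, 0.41, 0.41, 0.41, 0.4, 0.34, 0.28, 0.32, 0.45] [ 0.06 -0.07  0.95] [ 
[... 1653 characters left out ...]
 0.41, 0.41, 0.41, 0.41, 0.41, 0.41, 0.41, 0.42, 0.43, 0.45] [ 0.33 -0.39  0.99] [ 0.75  0.3   0.09  0.38 -0.    2.    2.49]
1 down [0.41, 0.41, 0.41, 0.41, 0.41, 0.41, 0.41, 0.41, 0.41, 0.41, 0.41, 0.41] [ 0.36 -0.42 -0.3 ] [ 1.2   1.62 -0.53  1.86  2.66  0.83  0.27]
1 inup [0.41, 0.41, 0.41, 0.41, 0.41, 0.41, 0.41, 0.4, 0.4, 0.4, 0.4, 0.41] [ 0.06 -0.08  0.93] [ 0.86 -0.44 -0.01  1.15  0.02  2.    2.52]
1 outup [0.41, 0.41, 0.41, 0.41, 0.41, 0.41, 0.41, 0.41, 0.42, 0.43, 0.44, 0.44] [ 0.55 -0.64  0.75] [ 0.82  0.85 -1.25  0.08  1.26  1.8   2.42]
1 outdown [0.41, 0.41, 0.41, 0.41, 0.41, 0.41, 0.41, 0.41, 0.41, 0.41, 0.41, 0.41] [ 0.69 -0.8  -0.08] [ 0.88  1.59 -0.65  0.41  0.84  0.83  2.21]
```

```bash
for t in ".5 -.1 .6" ".35 .4 .65" "-.3 .4 .7"; do python3 go2.py $t|tail -1; done
```

```text
d [-0.2148  0.2337 -0.2226]
d [-0.1436  0.6928 -0.466 ]
d [ 0.4733  0.7034 -0.6765]
```

```bash
A='see rows'; python3 -m inch '1 -0.2148 0.2337 -0.2226 0;1 -0.2148 0.2337 -0.2226 0;1 -0.2148 0.2337 -0.2226 0;1 -0.2148 0.2337 -0.2226 0;1 -0.2148 0.2337 -0.2226 0;1 -0.2148 0.2337 -0.2226 0;1 -0.2148 0.2337 -0.2226 0;1 -0.1436 0.6928 -0.466 0;1 -0.1436 0.6928 -0.466 0;1 -0.1436 0.6928 -0.466 0;1 -0.1436 0.6928 -0.466 0;1 -0.1436 0.6928 -0.466 0;1 -0.1436 0.6928 -0.466 0;1 -0.1436 0.6928 -0.466 0;1 -0.1436 0.6928 -0.466 0;1 -0.1436 0.6928 -0.466 0'; python3 go2.py -.3 .4 .7
```

```text
clock: 14.9
ee_pos: [0.3525, 0.4028, 0.649]
ee_rot: [-2.782, 0.224, -3.008]
ft_force: [0.7, 0.1, -0.2]
grip_width: 0.998
grip_force: 0.0
q [-0.362  0.418 -1.139  1.264  0.708  1.962  0.327] p [0.353 0.403 0.649] toolz [ 0.253 -0.321 -0.913]
d [ 0.6196  0.0111 -0.2106]
```

```bash
python3 -m inch '1 0.06 0 -0.02 0;1 0.12 0 -0.04 0;1 0.18 0 -0.06 0;1 0.24 0 -0.08 0;1 0.30 0 -0.10 0;1 0.36 0 -0.12 0;1 0.42 0 -0.14 0;1 0.48 0 -0.17 0;1 0.54 0 -0.19 0;1 0.62 0.011 -0.21 0;1 0.62 0.011 -0.21 0;1 0.62 0.011 -0.21 0;1 0.62 0.011 -0.21 0'; python3 go2.py -.3 .4 .8
```

```text
clock: 16.52
ee_pos: [-0.0858, 0.4122, 0.6659]
ee_rot: [-2.778, 0.231, -3.012]
ft_force: [-1.2, 0.7, 0.4]
grip_width: 1.002
grip_force: 0.0
q [-2.409  0.099  0.521  1.454  0.108  2.001 -0.198] p [-0.086  0.412  0.666] toolz [ 0.258 -0.325 -0.91 ]
d [ 0.1777 -0.0493 -0.1733]
```

```bash
python3 -m inch '1 0.178 -0.049 -0.173 0;1 0.178 -0.049 -0.173 0;1 0.178 -0.049 -0.173 0;1 0.178 -0.049 -0.173 0;1 0.178 -0.049 -0.173 0;1 0.178 -0.049 -0.173 0'; python3 go2.py -.3 .4 .9
```

```text
clock: 17.27
ee_pos: [-0.2625, 0.3733, 0.6703]
ee_rot: [-2.831, 0.202, -3.022]
ft_force: [0.7, -0.6, 0.2]
grip_width: 1.002
grip_force: 0.0
q [-2.614  0.165  0.401  1.356 -0.054  2.002 -0.561] p [-0.262  0.373  0.67 ] toolz [ 0.226 -0.281 -0.933]
d [-0.0127 -0.0415 -0.2303]
```

```bash
python3 -m inch '1 0 -0.08 -0.35 0;1 0 -0.08 -0.35 0;1 0 -0.08 -0.35 0;1 0 -0.08 -0.35 0;1 0 -0.08 -0.35 0;1 0 -0.08 -0.35 0'; python3 go2.py -.25 .35 1.0
```

```text
clock: 18.02
ee_pos: [-0.2763, 0.3381, 0.6974]
ee_rot: [-2.883, 0.165, -3.037]
ft_force: [-0.4, -0.2, -0.5]
grip_width: 1.0
grip_force: 0.0
q [-2.615  0.11   0.299  1.339 -0.063  2.002 -0.677] p [-0.276  0.338  0.697] toolz [ 0.185 -0.238 -0.954]
d [-0.0767 -0.0664 -0.2865]
```

```bash
for i in 1; do python3 -m inch '1 -0.05 -0.09 -0.4 0;1 -0.05 -0.09 -0.4 0;1 -0.05 -0.09 -0.4 0;1 -0.05 -0.09 -0.4 0;1 -0.05 -0.09 -0.4 0;1 -0.05 -0.09 -0.4 0;1 -0.05 -0.09 -0.4 0;1 -0.05 -0.09 -0.4 0;1 -0.05 -0.09 -0.4 0;1 -0.05 -0.09 -0.4 0;1 -0.05 -0.09 -0.4 0;1 -0.05 -0.09 -0.4 0' >/dev/null; done; python3 go2.py -.25 .35 1.1
```

```text
q [-2.615  0.016  0.22   1.364 -0.06   2.002 -0.761] p [-0.259  0.295  0.724] toolz [ 0.14  -0.199 -0.97 ]
d [-0.0608 -0.0257 -0.3739]
```

```bash
python3 go2.py -.41 .495 1.02|tail -1; python3 -m inch '1 0.13 -0.22 -0.33 0;1 0.13 -0.22 -0.33 0;1 0.13 -0.22 -0.33 0;1 0.13 -0.22 -0.33 0;1 0.13 -0.22 -0.33 0;1 0.13 -0.22 -0.33 0;1 0.13 -0.22 -0.33 0;1 0.13 -0.22 -0.33 0;1 0.13 -0.22 -0.33 0;1 0.13 -0.22 -0.33 0' >/dev/null;  python3 go2.py -.41 .495 1.02
```

```text
d [ 0.0936  0.1431 -0.3475]
q [-2.615  0.03  -0.316  1.224 -0.178  2.002 -1.35 ] p [-0.374  0.106  0.775] toolz [ 0.079 -0.191 -0.978]
d [-0.0118  0.3348 -0.3168]
```

```bash
python3 -m inch '1 -0.01 0.33 -0.32 0;1 -0.01 0.33 -0.32 0;1 -0.01 0.33 -0.32 0;1 -0.01 0.33 -0.32 0;1 -0.01 0.33 -0.32 0;1 -0.01 0.33 -0.32 0;1 -0.01 0.33 -0.32 0;1 -0.01 0.33 -0.32 0;1 -0.01 0.33 -0.32 0;1 -0.01 0.33 -0.32 0' >/dev/null;  python3 go2.py -.2 .495 1.02
```

```text
q [-2.44   0.214  0.027  1.045 -0.109  2.002 -0.81 ] p [-0.355  0.358  0.758] toolz [ 0.028 -0.15  -0.988]
d [-0.1689  0.0842 -0.2751]
```

```bash
python3 go2.py -.05 .5 .95|tail -1;python3 -m inch '1 -0.31 0.06 -0.21 0;1 -0.31 0.06 -0.21 0;1 -0.31 0.06 -0.21 0;1 -0.31 0.06 -0.21 0;1 -0.31 0.06 -0.21 0;1 -0.31 0.06 -0.21 0;1 -0.31 0.06 -0.21 0;1 -0.31 0.06 -0.21 0;1 -0.31 0.06 -0.21 0;1 -0.31 0.06 -0.21 0' >/dev/null;  python3 go2.py -.05 .55 1.1
```

```text
d [-0.3176  0.0893 -0.2024]
q [-2.615  0.054  0.88   1.192 -0.043  2.002 -0.107] p [-0.06   0.429  0.782] toolz [ 0.017 -0.086 -0.996]
d [-0.022   0.0918 -0.327 ]
```

Down to 5°. Continue.

```bash
python3 -m inch '1 -0.02 0.09 -0.33 0;1 -0.02 0.09 -0.33 0;1 -0.02 0.09 -0.33 0;1 -0.02 0.09 -0.33 0;1 -0.02 0.09 -0.33 0;1 -0.02 0.09 -0.33 0' >/dev/null;  python3 go2.py -.05 .55 1.1
```

```text
q [-2.416  0.111  0.772  1.079 -0.076  2.002 -0.034] p [-0.046  0.455  0.806] toolz [ 0.01  -0.019 -1.   ]
d [-0.0056  0.0888 -0.2956]
```

```bash
python3 go2.py -.12 .5 1.0|tail -1; python3 -m inch '1 0.07 0.045 -0.196 0;1 0.07 0.045 -0.196 0' >/dev/null;  python3 go2.py -.2 .4 .7; python3 -m inch '1 0 0 0 0' ;python3 go2.py .4 .3 .6
```

```text
d [ 0.0687  0.046  -0.1953]
q [-2.452  0.117  0.737  1.009 -0.082  2.002 -0.112] p [-0.082  0.454  0.83 ] toolz [-0.002  0.042 -0.999]
d [ 0.122  -0.0508  0.1276]
clock: 24.4
ee_pos: [-0.0825, 0.4543, 0.829]
ee_rot: [3.101, 0.002, -3.066]
ft_force: [-0.7, 0.6, 0.2]
grip_width: 1.002
grip_force: 0.0
q [-2.453  0.118  0.737  1.011 -0.082  2.002 -0.111] p [-0.082  0.454  0.829] toolz [-0.001  0.04  -0.999]
d [-0.4691 -0.1992  0.222 ]
```

```bash
python3 go2.py .35 .35 .65|tail -1; python3 go2.py .45 0 .65|tail -1;python3 go2.py .1 -.42 .75|tail -1
```

```text
d [-0.4231 -0.1436  0.1741]
d [-0.4965 -0.4998  0.1599]
d [-0.1161 -0.888   0.0435]
```

```bash
python3 -m inch '1 -0.423 -0.144 0.174 0.18;1 -0.423 -0.144 0.174 0.36;1 -0.423 -0.144 0.174 0.54;1 -0.423 -0.144 0.174 0.72;1 -0.423 -0.144 0.174 0.9;1 -0.423 -0.144 0.174 1.1;1 -0.423 -0.144 0.174 1.3;1 -0.4965 -0.5 0.16 1.47;1 -0.4965 -0.5 0.16 1.47;1 -0.4965 -0.5 0.16 1.47;1 -0.4965 -0.5 0.16 1.47;1 -0.4965 -0.5 0.16 1.47;1 -0.4965 -0.5 0.16 1.47;1 -0.4965 -0.5 0.16 1.47;1 -0.4965 -0.5 0.16 1.47'; python3 go2.py .1 -.42 .75
```

```text
clock: 26.28
ee_pos: [0.4501, -0.0022, 0.6491]
ee_rot: [3.137, -0.041, 1.743]
ft_force: [0.8, 0.7, -0.3]
grip_width: 0.996
grip_force: 0.0
q [-1.768 -0.42   1.192  1.566  0.357  1.708 -0.378] p [ 0.45  -0.002  0.649] toolz [-0.003  0.041 -0.999]
d [-0.3472 -0.416  -0.117 ]
```

```bash
python3 -m inch '1 -0.347 -0.416 -0.05 0;1 -0.347 -0.416 -0.05 0;1 -0.347 -0.416 -0.05 0;1 -0.347 -0.416 -0.05 0;1 -0.347 -0.416 -0.05 0;1 -0.347 -0.416 -0.05 0;1 -0.347 -0.416 -0.05 0;1 -0.347 -0.416 -0.05 0;1 -0.347 -0.416 -0.05 0'; python3 go2.py .0 -.42 .8
```

```text
clock: 27.4
ee_pos: [0.1215, -0.3919, 0.6813]
ee_rot: [3.137, -0.04, 1.747]
ft_force: [1.8, -1.6, -0.3]
grip_width: 0.999
grip_force: 0.0
q [-0.41  -0.415  1.047  1.543  0.336  1.827  0.854] p [ 0.122 -0.392  0.681] toolz [-0.003  0.04  -0.999]
d [-0.0016 -0.1241 -0.1194]
```

```bash
python3 -m inch '1 0.04 -0.03 -0.06 0;1 0.04 -0.05 -0.1 0;1 0.04 -0.06 -0.13 0;1 0.04 -0.06 -0.15 0'; python3 go2.py .06 -.5 .9
```

```text
clock: 27.9
ee_pos: [0.066, -0.3369, 0.7966]
ee_rot: [-3.137, 0.013, 1.735]
ft_force: [-0.2, 0.3, 1.8]
grip_width: 0.998
grip_force: 0.0
q [ 0.292 -0.231  0.65   1.327  0.164  1.986  1.161] p [ 0.066 -0.337  0.797] toolz [-0.003 -0.013 -1.   ]
d [-0.1612 -0.033  -0.1012]
```

Tilt is down to 0.8°, which is usable as long as I correct the grasp point for it. From here the helper works with the grasp point and warns about turn direction. Next, the case.

```bash
cat > g.py <<'E'
import sys,numpy as np
from scipy.spatial.transform import Rotation as Ro
from workcell import bot
# g.py gx gy gz yawdeg : grasp-point target -> tool-axes shift and turn; q7 check
t=[float(a) for a in sys.argv[1:]]
s=bot.get_state();R=Ro.from_euler('xyz',s['ee_rot']);M=R.as_matrix();z=M[:,2]
G=s['ee_pos']+.159*z; d=R.inv().apply(np.array(t[:3])-G)
yaw=np.arctan2(M[1,0],M[0,0]);az=np.degrees(np.arctan2(t[1],t[0]))
rel=(t[3]-az-90+180)%360-180; cur=(np.degrees(yaw)-np.degrees(np.arctan2(s['ee_pos'][1],s['ee_pos'][0]))-90+180)%360-180
a=-np.radians(t[3]-np.degrees(yaw));a=(a+np.pi)%(2*np.pi)-np.pi
print('t',s['clock'],'G',G.round(4),'yaw',np.degrees(yaw).round(2),'toolz',z[:2].round(4),'q',s['joints'].round(2))
print('d',d.round(4),'turn',round(a,4),'rows>=',round(max(np.linalg.norm(d)/.0625,abs(a)/.188),1),'rel7 now/target',cur.round(),round(rel))
E
python3 g.py .4022 -.2958 .25 16.5; python3 g.py .4022 -.2958 .4 16.5
```

```text
t 27.9 G [ 0.0655 -0.339   0.6376] yaw 99.38 toolz [-0.0029 -0.0133] q [ 0.29 -0.23  0.65  1.33  0.16  1.99  1.16]
d [-0.0073  0.3412  0.386 ] turn 1.4466 rows>= 8.2 rel7 now/target 88.0 -37
t 27.9 G [ 0.0655 -0.339   0.6376] yaw 99.38 toolz [-0.0029 -0.0133] q [ 0.29 -0.23  0.65  1.33  0.16  1.99  1.16]
d [-0.0092  0.3404  0.236 ] turn 1.4466 rows>= 7.7 rel7 now/target 88.0 -37
```

```bash
python3 -m inch '1 -0.007 0.06 0.05 0.18;1 -0.007 0.1 0.1 0.36;1 -0.007 0.14 0.14 0.54;1 -0.007 0.18 0.18 0.72;1 -0.007 0.22 0.22 0.9;1 -0.007 0.26 0.27 1.08;1 -0.007 0.3 0.32 1.26;1 -0.007 0.341 0.386 1.447;1 -0.007 0.341 0.386 1.447;1 -0.007 0.341 0.386 1.447;1 -0.007 0.341 0.386 1.447'; python3 look.py w7 dark .022 .4022 -.2958;  python3 g.py .4022 -.2958 .25 16.5
```

```text
clock: 29.28
ee_pos: [0.4008, -0.2955, 0.4108]
ee_rot: [3.128, 0.004, 0.286]
ft_force: [-0.4, -0.4, 0.3]
grip_width: 1.004
grip_force: 0.0
29.275 [ 0.4008 -0.2955  0.4108] seed [253. 167.]
(array([ 404.1, -297.9]), array([93.6, 56.7]), 18.3, array([ 406.2, -297.4], dtype=float32), 18.2, 3547)
t 29.325 G [ 0.4008 -0.298   0.2521] yaw 16.32 toolz [ 0.0008 -0.0147] q [ 0.28  0.22  0.3   1.89 -0.06  1.04 -0.69]
d [ 0.002  -0.0017  0.002 ] turn -0.0031 rows>= 0.1 rel7 now/target -37.0 -37
```

View pics/w7.png

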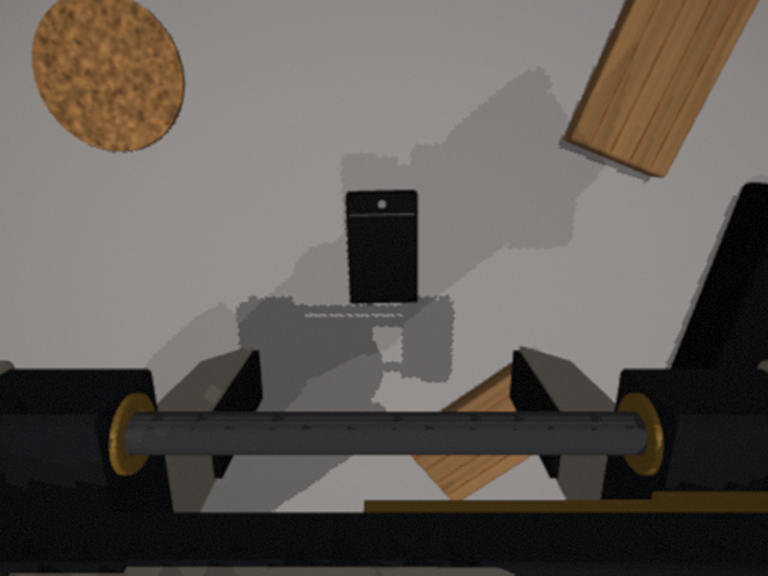

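The case spans (347–417, 190–303) in the picture, and its end face shows slightly at the top. Corrected centre is about (402.3, -298) mm, yaw 18.2°. I'll grip it.

```bash
python3 g.py .4023 -.298 .0235 18.2|tail -1
```

```text
d [ 0.0022 -0.0028  0.2286] turn -0.0328 rows>= 3.7 rel7 now/target -37.0 -35
```

```bash
python3 -m inch '1 0.0022 0 0.06 -0.033;1 0.0022 0 0.12 -0.033;1 0.0022 -0.002 0.18 -0.033;1 0.0022 -0.0028 0.215 -0.033;1 0.0022 -0.0028 0.2286 -0.033;1 0.0022 -0.0028 0.2286 -0.033;0 0.0022 -0.0028 0.2286 -0.033;0 0.0022 -0.0028 0.2286 -0.033;0 0.0022 -0.0028 0.2286 -0.033;0 0.0022 -0.0028 0.2286 -0.033;0 0.0022 -0.0028 0.2286 -0.033' 25;  python3 g.py .6167 .0983 .19 21.3
```

```text
clock: 30.7
ee_pos: [0.4023, -0.2949, 0.181]
ee_rot: [3.129, 0.005, 0.317]
ft_force: [-0.5, 0.2, 6.6]
grip_width: 0.607
grip_force: 25.0
t 30.7 G [ 0.4021 -0.2971  0.022 ] yaw 18.19 toolz [-0.001  -0.0137] q [ 0.37  0.55  0.2   2.11 -0.2   0.49 -0.54]
d [ 0.3264 -0.3065 -0.1736] turn -0.0544 rows>= 7.7 rel7 now/target -36.0 -78
```

```bash
python3 -m inch '0 0 0 -0.06 0;0 0 0 -0.12 0;0 0 0 -0.174 0;0 0.326 -0.3065 -0.174 -0.054;0 0.326 -0.3065 -0.174 -0.054;0 0.326 -0.3065 -0.174 -0.054;0 0.326 -0.3065 -0.174 -0.054;0 0.326 -0.3065 -0.174 -0.054;0 0.326 -0.3065 -0.174 -0.054;0 0.326 -0.3065 -0.174 -0.054;0 0.326 -0.3065 -0.174 -0.054;0 0.326 -0.3065 -0.174 -0.054;0 0.326 -0.3065 -0.174 -0.054'>/dev/null
python3 - <<'E'
from h import *
import pickle
s=bot.get_state();cal=imaging.calibration('wrist');snap('wrist','w8',s=1.5);pickle.dump((s,cal),open('w8.pkl','wb'))
E
python3 g.py .617 .0985 .0445 21.3
```

```text
t 32.375 G [0.6156 0.096  0.1901] yaw 21.13 toolz [-0.0021 -0.0145] q [-0.35  0.48  0.15  1.65 -0.07  1.02 -1.38]
d [ 0.0032 -0.0037  0.1455] turn -0.003 rows>= 2.3 rel7 now/target -78.0 -78
```

View pics/w8.png

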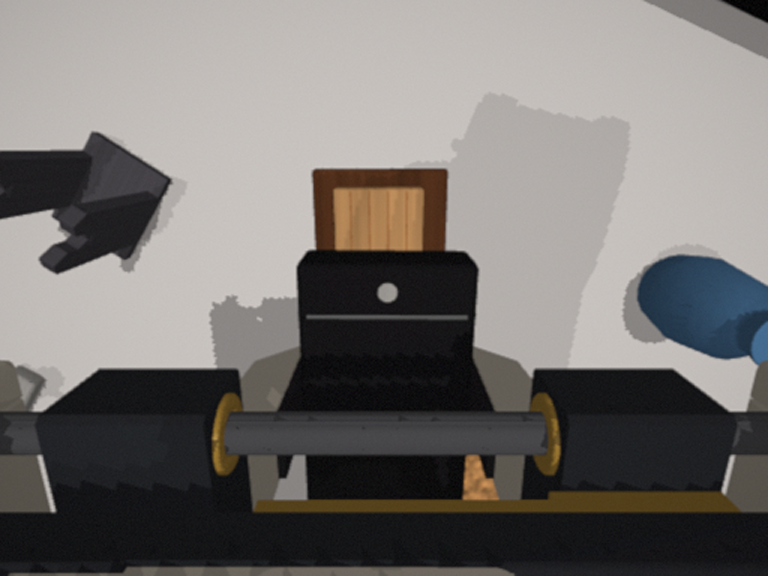

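Run:
```python
from h import *
import pickle
s,cal=pickle.load(open('w8.pkl','rb'))
y=np.radians(21.2);U=np.array([[np.cos(y),np.sin(y)],[-np.sin(y),np.cos(y)]]);G=np.array([.6156,.096])
for n,uv,z in [('co',(334,187),.022),('co',(423,187),.022),('pl',(313,170),.008),('pl',(447,169),.008),('case bot',(304,251),.168),('case bot',(470,251),.168),('case top',(298,267),.19),('case top',(477,267),.19)]:
    p=px2w(cal,np.array(uv)/1.5,z)[:2];print(n,'rel G',(U@(p-G)*1000).round(1),'rel plinth',(U@(p-[.6167,.0976])*1000).round(1))
```

```text
co rel G [55.8 30. ] rel plinth [54.2 28.9]
co rel G [ 55.7 -26.5] rel plinth [ 54.  -27.6]
pl rel G [65.6 44.7] rel plinth [64.  43.6]
pl rel G [ 66.1 -43.4] rel plinth [ 64.5 -44.4]
case bot rel G [45.5 27.5] rel plinth [43.9 26.5]
case bot rel G [ 45.3 -30. ] rel plinth [ 43.7 -31.1]
case top rel G [45.3 26. ] rel plinth [43.7 25. ]
case top rel G [ 45.1 -28.1] rel plinth [ 43.5 -29.2]
```

```bash
python3 -m inch '0 0.0037 -0.002 0.05 -0.002;0 0.0037 -0.0035 0.1 -0.002;0 0.0037 -0.0043 0.13 -0.002;0 0.0037 -0.0043 0.141 -0.002;0 0.0037 -0.0043 0.1462 -0.002;0 0.0037 -0.0043 0.1462 -0.002;0 0.0037 -0.0043 0.1462 -0.002'
python3 g.py .617 .0985 .0445 21.3
python3 -m inch '1 0 0 0 0;1 0 0 0 0;1 0 0 0 0;1 0 0 -0.05 0;1 0 0 -0.11 0;1 0 0 -0.17 0;1 0 0 -0.22 0;1 0 0 -0.26 0;1 0 0 -0.26 0;1 0 0 -0.26 0'
python3 look.py w9 sat .022 .64 .14; python3 g.py .59 .285 .27 21
```

```text
clock: 33.25
ee_pos: [0.6186, 0.1038, 0.204]
ee_rot: [3.129, 0.004, 0.373]
ft_force: [0.6, 0.1, -1.7]
grip_width: 0.609
grip_force: 24.9
t 33.25 G [0.6186 0.1017 0.045 ] yaw 21.39 toolz [ 0.0004 -0.013 ] q [-0.34  0.66  0.12  1.76 -0.09  0.73 -1.37]
d [-0.0027  0.0024  0.0005] turn 0.0016 rows>= 0.1 rel7 now/target -78.0 -78
clock: 34.5
ee_pos: [0.6182, 0.1073, 0.462]
ee_rot: [3.13, 0.007, 0.374]
ft_force: [0.0, 0.2, 0.5]
grip_width: 0.997
grip_force: 0.0
34.5 [0.6182 0.1073 0.462 ] seed [235. 135.]
(array([619.3,  98.7]), array([122.9,  85.2]), 21.3, array([624.7,  98.5], dtype=float32), 22.6, 2925)
t 34.55 G [0.6175 0.105  0.3024] yaw 21.4 toolz [-0.0037 -0.014 ] q [-0.38  0.4   0.17  1.49 -0.06  1.26 -1.4 ]
d [ 0.0403 -0.178   0.03  ] turn 0.007 rows>= 3.0 rel7 now/target -78.0 -95
```

View pics/w9.png

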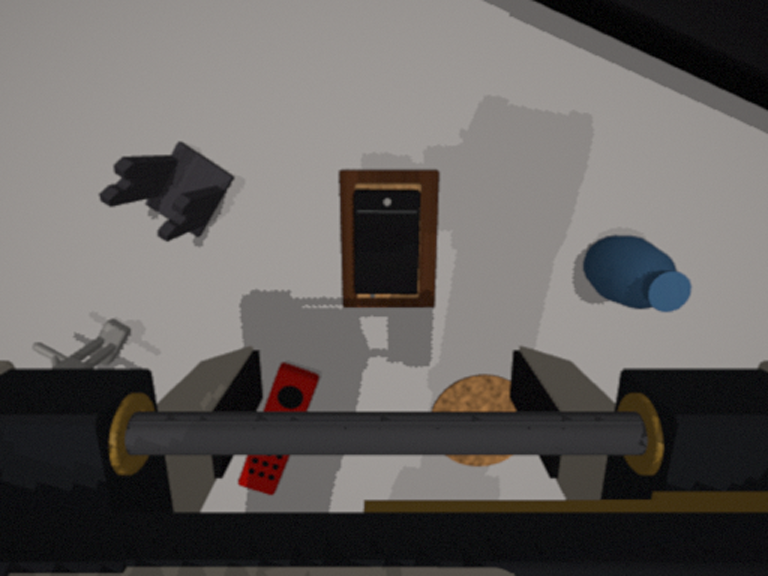

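Run:
```python
from h import *
import pickle
cal=pickle.load(open('w9.pkl','rb'));im=np.load('pics/w9.npy')
y=np.radians(21.3);U=np.array([[np.cos(y),np.sin(y)],[-np.sin(y),np.cos(y)]])
hsv=cv2.cvtColor(im,cv2.COLOR_RGB2HSV)
x0,y0=220,105
sub=hsv[y0:212,x0:300]
print('col profile row 160',sub[55,:,2].tolist());print('sat',sub[55,:,1].tolist());print('row profile col 258',sub[:,38,2].tolist())
```

```text
col profile row 160 [158, 158, 160, 159, 160, 159, 131, 81, 54, 59, 60, 65, 69, 68, 59, 39, 23, 12, 19, 21, 19, 18, 16, 15, 18, 19, 14, 21, 19, 17, 16, 17, 14, 19, 17, 19, 16, 18, 21, 20, 20, 16, 17, 20, 18, 20, 19, 21, 17, 20, 20, 19, 16, 18, 13, 19, 18, 19, 19, 49, 64, 63, 66, 70, 71, 72, 67, 66, 66, 69, 74, 125, 158, 159, 159, 159, 158, 159, 159, 158]
sat [11, 10, 10, 11, 13, 10, 12, 41, 156, 177, 187, 177, 166, 176, 173, 157, 78, 64, 27, 36, 27, 28, 48, 17, 28, 40, 18, 85, 40, 30, 16, 30, 36, 13, 60, 40, 48, 28, 36, 13, 38, 32, 30, 38, 85, 64, 40, 36, 60, 51, 38, 40, 16, 28, 20, 40, 57, 27, 81, 125, 155, 162, 178, 164, 172, 166, 179, 182, 182, 196, 121, 22, 11, 11, 13, 10, 11, 11, 13, 10]
row profile col 258 [142, 141, 141, 142, 142, 143, 142, 123, 79, 55, 54, 55, 53, 56, 57, 55, 59, 87, 121, 132, 114, 61, 18, 20, 18, 21, 35, 97, 124, 129, 127, 110, 62, 23, 18, 40, 48, 28, 22, 15, 21, 18, 19, 18, 13, 19, 20, 22, 18, 20, 20, 18, 18, 17, 18, 21, 17, 16, 10, 19, 16, 19, 19, 22, 19, 20, 22, 21, 19, 21, 20, 18, 13, 22, 19, 17, 18, 18, 16, 21, 21, 19, 18, 21, 21, 21, 18, 17, 16, 17, 43, 129, 144, 102, 58, 42, 42, 42, 45, 55, 97, 109, 110, 109, 108, 111, 128]
```

Run:
```python
from h import *
import pickle
cal=pickle.load(open('w9.pkl','rb'))
y=np.radians(21.3);U=np.array([[np.cos(y),np.sin(y)],[-np.sin(y),np.cos(y)]])
f=lambda u,v,z:(U@(px2w(cal,(u,v),z)[:2]-[.6167,.0976])*1000).round(1)
print('plinth y',f(226.7,160,.008)[1],f(290.7,160,.008)[1],'case y',f(235,160,.044)[1],f(278.7,160,.044)[1])
print('plinth x',f(258,112.5,.008)[0],f(258,204.7,.008)[0],'coaster x',f(258,121.8,.022)[0],f(258,198.3,.022)[0],'case x',f(258,126,.044)[0],f(258,195.3,.044)[0])
```

```text
plinth y 44.6 -44.5 case y 31.0 -24.8
plinth x 65.5 -64.3 coaster x 54.3 -50.1 case x 50.8 -38.9
```

By image measurement the case sits about 3.5 mm lengthwise and 2 mm sideways off the coaster's centre. I'll re-grip it, lift slightly and shift it back.

```bash
python3 g.py .6193 .1019 .0452 21.3
```

```text
t 34.55 G [0.6175 0.105  0.3024] yaw 21.4 toolz [-0.0037 -0.014 ] q [-0.38  0.4   0.17  1.49 -0.06  1.26 -1.4 ]
d [0.0027 0.0006 0.2572] turn 0.0017 rows>= 4.1 rel7 now/target -78.0 -78
```

```bash
python3 -m inch '1 0.0027 0.0006 0.06 0.002;1 0.0027 0.0006 0.12 0.002;1 0.0027 0.0006 0.18 0.002;1 0.0027 0.0006 0.23 0.002;1 0.0027 0.0006 0.25 0.002;1 0.0027 0.0006 0.2572 0.002;1 0.0027 0.0006 0.2572 0.002;0 0.0027 0.0006 0.2572 0.002;0 0.0027 0.0006 0.2572 0.002;0 0.0027 0.0006 0.2572 0.002;0 0.0027 0.0006 0.2572 0.002;0 0.0027 0.0006 0.2572 0.002' ; python3 g.py .6193 .1019 .0452 21.3;python3 -m inch '0 0 0 -0.004 0;0 -0.0015 0 -0.004 0;0 -0.0035 0.002 -0.004 0;0 -0.0035 0.002 -0.004 0;0 -0.0035 0.002 -0.002 0;0 -0.0035 0.002 0.000 0;0 -0.0035 0.002 0.000 0;0 -0.0035 0.002 0.000 0'; python3 g.py .6193 .1019 .0452 21.3
```

```text
clock: 36.05
ee_pos: [0.6208, 0.1043, 0.2059]
ee_rot: [3.13, 0.006, 0.371]
ft_force: [-0.6, 0.4, 2.7]
grip_width: 0.608
grip_force: 25.0
t 36.05 G [0.6206 0.1021 0.0469] yaw 21.28 toolz [-0.0013 -0.0134] q [-0.34  0.66  0.13  1.76 -0.1   0.74 -1.37]
d [-0.0013 -0.0003  0.0017] turn -0.0003 rows>= 0.0 rel7 now/target -78.0 -78
clock: 37.05
ee_pos: [0.6183, 0.1011, 0.2059]
ee_rot: [3.13, 0.006, 0.371]
ft_force: [-1.9, -0.3, 4.9]
grip_width: 0.61
grip_force: 25.0
t 37.05 G [0.618  0.099  0.0469] yaw 21.28 toolz [-0.0014 -0.0134] q [-0.34  0.65  0.13  1.76 -0.1   0.74 -1.36]
d [ 0.0022 -0.0023  0.0016] turn -0.0003 rows>= 0.1 rel7 now/target -78.0 -78
```

```bash
python3 -m inch '1 0 0 0 0;1 0 0 0 0;1 0 0 0 0;1 0 0 -0.05 0;1 0 0 -0.11 0;1 0 0 -0.17 0;1 0 0 -0.22 0;1 0 0 -0.26 0;1 0 0 -0.26 0;1 0 0 -0.26 0' >/dev/null
python3 look.py w10 sat .022 .64 .14; python3 g.py .60 .28 .31 160
cat > edges.py <<'E'
from h import *
import pickle
cal=pickle.load(open('w10.pkl','rb'));im=np.load('pics/w10.npy')
y=np.radians(21.3);U=np.array([[np.cos(y),np.sin(y)],[-np.sin(y),np.cos(y)]])
f=lambda u,v,z:(U@(px2w(cal,(u,v),z)[:2]-[.6167,.0976])*1000).round(1)
hsv=cv2.cvtColor(im,cv2.COLOR_RGB2HSV)
u0,v0=w2px(cal,(.6167,.0976,.03)).round().astype(int);print(u0,v0)
print('row',v0+10,'cols',u0-42,hsv[v0+10,u0-42:u0+43,2].tolist());print('col',u0+6,'rows',v0-58,hsv[v0-58:v0+58,u0+6,2].tolist())
E
python3 edges.py
```

```text
38.3 [0.6184 0.1046 0.4648] seed [234. 134.]
(array([619.3,  98.6]), array([123.4,  85.2]), 21.2, array([628. , 102.1], dtype=float32), 22.1, 2919)
t 38.35 G [0.6178 0.1024 0.3052] yaw 21.28 toolz [-0.0037 -0.014 ] q [-0.38  0.4   0.17  1.49 -0.06  1.27 -1.4 ]
d [ 0.0479 -0.1719 -0.0072] turn -2.4211 rows>= 12.9 rel7 now/target -78.0 45
257 163
row 173 cols 215 [158, 158, 158, 158, 160, 158, 159, 159, 159, 159, 127, 71, 55, 58, 61, 66, 67, 70, 68, 63, 49, 30, 17, 18, 18, 22, 16, 18, 17, 18, 18, 18, 20, 19, 17, 20, 22, 20, 23, 21, 20, 15, 20, 20, 18, 22, 16, 18, 21, 23, 15, 20, 19, 23, 17, 19, 19, 18, 17, 21, 18, 19, 17, 28, 49, 61, 66, 69, 65, 67, 66, 67, 67, 84, 133, 158, 160, 159, 158, 158, 159, 157, 160, 158, 160]
col 263 rows 105 [141, 141, 140, 141, 141, 142, 140, 91, 54, 56, 57, 56, 58, 58, 57, 59, 87, 134, 149, 151, 151, 151, 128, 70, 19, 15, 18, 20, 21, 18, 19, 18, 21, 15, 19, 21, 23, 40, 46, 31, 20, 17, 17, 19, 20, 19, 20, 18, 17, 22, 18, 21, 20, 18, 14, 13, 20, 20, 21, 17, 14, 16, 18, 24, 21, 17, 21, 19, 21, 21, 14, 21, 18, 20, 18, 18, 17, 22, 21, 20, 17, 16, 20, 18, 20, 18, 23, 21, 19, 18, 13, 14, 26, 40, 42, 43, 44, 41, 56, 96, 110, 109, 107, 109, 110, 108, 107, 110, 109, 110, 109, 110, 110, 108, 108, 109]
```

```bash
python3 - <<'E'
from h import *
import pickle
cal=pickle.load(open('w10.pkl','rb'))
y=np.radians(21.3);U=np.array([[np.cos(y),np.sin(y)],[-np.sin(y),np.cos(y)]])
f=lambda u,v,z:(U@(px2w(cal,(u,v),z)[:2]-[.6167,.0976])*1000).round(1)
print('plinth y',f(225.3,173,.008)[1],f(288.5,173,.008)[1],'case y',f(235.3,173,.044)[1],f(278.7,173,.044)[1])
print('plinth x',f(263,111.6,.008)[0],f(263,203.5,.008)[0],'coaster x',f(263,121.5,.022)[0],'case x',f(263,127.8,.022)[0],f(263,197.3,.044)[0])
E
python3 -m inch '1 0.048 -0.172 -0.007 -0.18;1 0.048 -0.172 -0.007 -0.36;1 0.048 -0.172 -0.007 -0.54;1 0.048 -0.172 -0.007 -0.72;1 0.048 -0.172 -0.007 -0.9;1 0.048 -0.172 -0.007 -1.08;1 0.048 -0.172 -0.007 -1.26;1 0.048 -0.172 -0.007 -1.44;1 0.048 -0.172 -0.007 -1.62;1 0.048 -0.172 -0.007 -1.8;1 0.048 -0.172 -0.007 -1.98;1 0.048 -0.172 -0.007 -2.16;1 0.048 -0.172 -0.007 -2.34;1 0.048 -0.172 -0.007 -2.42;1 0.048 -0.172 -0.007 -2.42;1 0.048 -0.172 -0.007 -2.42'
python3 look.py w11 dark .008 .60 .285; python3 g.py .6 .285 .31 160
```

```text
plinth y 44.8 -44.9 case y 28.6 -28.0
plinth x 65.8 -64.2 coaster x 53.8 case x 45.7 -43.4
clock: 40.35
ee_pos: [0.6009, 0.2823, 0.4693]
ee_rot: [-3.127, 0.002, 2.79]
ft_force: [-0.4, 0.9, -1.1]
grip_width: 0.999
grip_force: 0.0
40.35 [0.6009 0.2823 0.4693] seed [263. 156.]
(array([596.2, 279.1]), array([71.9, 65.3]), -13.6, array([595.1, 280.3], dtype=float32), -29.2, 2074)
t 40.4 G [0.6006 0.2802 0.3106] yaw 159.86 toolz [-0.0024 -0.014 ] q [-0.29  0.5  -0.38  1.34  0.19  1.35  0.55]
d [0.0022 0.0044 0.0005] turn -0.0025 rows>= 0.1 rel7 now/target 45.0 45
```

View pics/w11.png

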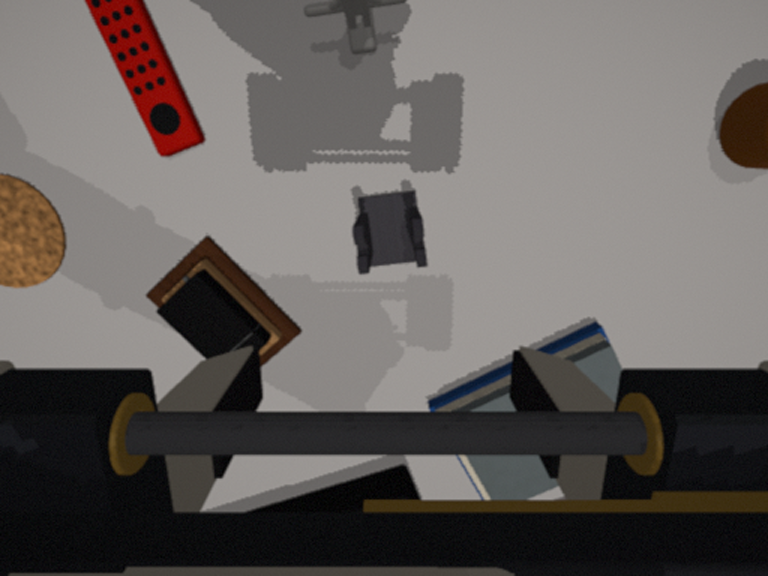

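Only one picture view is left, so I'll fit the stand's model silhouette by code. From this picture, the stand's base spans about (358–418, 191–268), turned about 7° from the tool. The case is now centred to within about 1 mm.

```bash
cat > fitm.py <<'E'
from h import *
import pickle
from scipy.optimize import minimize
def box(x0,x1,y0,y1,z0,z1): return np.array([[x,y,z] for x in(x0,x1) for y in(y0,y1) for z in(z0,z1)])
STAND=[box(-.033,.033,-.027,.027,0,.008)]
for s in(1,-1):
    a,b=sorted((s*.019,s*.027)); STAND+=[box(-.019,.019,a,b,0,.074)]
    for t in(1,-1):
        STAND.append(np.array([[t*x,y,z] for (x,z) in((.019,.07),(.005,.074),(.005,.085),(.012,.095),(.019,.095)) for y in(a,b)]))
ACRO=[box(-.022,.022,-.011,.011,-.062,-.048),box(-.004,.004,-.038,.038,-.004,.004),box(-.008,.008,-.009,.009,0,.048),
      np.array([[.009*np.cos(t),.009*np.sin(t),z] for t in np.arange(0,6.28,.5) for z in(.05,.063)])]
def draw(parts,cal,x,y,yaw,z,shape,S=4):
    c,s=np.cos(yaw),np.sin(yaw);m=np.zeros((shape[0]*S,shape[1]*S),np.uint8)
    K=np.array(cal['camera_matrix']);V=np.array(cal['view'])
    for P in parts:
        W=np.c_[c*P[:,0]-s*P[:,1]+x,s*P[:,0]+c*P[:,1]+y,P[:,2]+z]
        q=(K@(V[:3,:3]@W.T+V[:3,3:]));q=(q[:2]/q[2]).T
        cv2.fillConvexPoly(m,cv2.convexHull(((q+.5)*S).astype(np.int32)),1)
    return cv2.resize(m.astype(np.float32),shape[::-1],interpolation=cv2.INTER_AREA)
def fit(parts,cal,mask,g,z):
    def cost(p):
        d=draw(parts,cal,g[0]+p[0]/1000,g[1]+p[1]/1000,g[2]+p[2]*.02,z,mask.shape)
        return 1-np.minimum(d,mask).sum()/np.maximum(d,mask).sum()
    best=None
    for a in(-8,0,8):
      for b in (0,6):
        r=minimize(cost,[b,b,a],method='Nelder-Mead',options=dict(initial_simplex=np.array([b,b,a])+np.array([[0,0,0],[6,0,0],[0,6,0],[0,0,5]]),maxiter=150))
        if best is None or r.fun<best.fun: best=r
    p=best.x;return (g[0]*1000+p[0]).round(1),(g[1]*1000+p[1]).round(1),np.degrees(g[2]+p[2]*.02).round(2),round(best.fun,3)
E
python3 - <<'E'
from fitm import *
cal=pickle.load(open('w11.pkl','rb'));im=np.load('pics/w11.npy')
hsv=cv2.cvtColor(im,cv2.COLOR_RGB2HSV)
for th in(75,85):
    m=(hsv[...,2]<th).astype(np.uint8);n,l=cv2.connectedComponents(m);k=l[152,258];m=(l==k).astype(np.float32)
    ys,xs=np.nonzero(m);print(th,m.sum(),xs.min(),xs.max(),ys.min(),ys.max(),fit(STAND,cal,m,(.595,.288,np.radians(-13)),0))
t=imaging.calibration('top');im=np.load('pics/t0.npy');hsv=cv2.cvtColor(im,cv2.COLOR_RGB2HSV)
m=(hsv[...,2]<80).astype(np.uint8);n,l=cv2.connectedComponents(m);m=(l==l[165,160]).astype(np.float32)
print('top',m.sum(),fit(STAND,t,m,(.595,.288,np.radians(-13)),0))
E
```

```text
75 2052.0 236 283 127 181 (np.float64(594.1), np.float64(282.3), np.float64(-12.79), np.float64(0.061))
85 2096.0 235 284 127 182 (np.float64(594.3), np.float64(282.2), np.float64(-12.41), np.float64(0.044))
top 365.0 (np.float64(594.8), np.float64(281.5), np.float64(-11.57), np.float64(0.117))
```

```bash
python3 g.py .5942 .2822 .063 167.4|tail -1
```

```text
d [0.0073 0.0032 0.2475] turn -0.1317 rows>= 4.0 rel7 now/target 45.0 52
```

```bash
python3 -m inch '1 0.007 0.001 0.05 -0.132;1 0.0073 0.002 0.11 -0.132;1 0.0073 0.0032 0.16 -0.132;1 0.0073 0.0032 0.2 -0.132;1 0.0073 0.0032 0.23 -0.132;1 0.0073 0.0032 0.2475 -0.132;1 0.0073 0.0032 0.2475 -0.132;0 0.0073 0.0032 0.2475 -0.132;0 0.0073 0.0032 0.2475 -0.132;0 0.0073 0.0032 0.2475 -0.132;0 0.0073 0.0032 0.2475 -0.132;0 0.0073 0.0032 0.2475 -0.132' 30; python3 g.py .6176 .0983 .24 201.3
```

```text
clock: 41.9
ee_pos: [0.5949, 0.2847, 0.2231]
ee_rot: [-3.129, 0.002, 2.923]
ft_force: [-0.8, -1.1, 2.9]
grip_width: 0.59
grip_force: 29.8
t 41.9 G [0.5948 0.2826 0.0641] yaw 167.5 toolz [-0.001  -0.0132] q [-0.3   0.7  -0.36  1.63  0.32  0.87  0.56]
d [-0.0625 -0.1772 -0.1735] turn -0.5899 rows>= 4.1 rel7 now/target 52.0 102
```

```bash
python3 -m inch '0 0 0 -0.05 0;0 0 0 -0.11 0;0 0 0 -0.174 0;0 -0.0625 -0.177 -0.174 -0.15;0 -0.0625 -0.177 -0.174 -0.3;0 -0.0625 -0.177 -0.174 -0.45;0 -0.0625 -0.177 -0.174 -0.59;0 -0.0625 -0.177 -0.174 -0.59;0 -0.0625 -0.177 -0.174 -0.59;0 -0.0625 -0.177 -0.174 -0.59'>/dev/null; python3 look.py w12 dark .15 .6 .1;  python3 g.py .6176 .0983 .1085 201.3
python3 - <<'E'
from h import *
import pickle
# measure case end (z .044), coaster and plinth edges in front (toward tool +x) along central column
cal=pickle.load(open('w12.pkl','rb'));im=np.load('pics/w12.npy');hsv=cv2.cvtColor(im,cv2.COLOR_RGB2HSV)
for z,X in((.008,-65),(.022,-52),(.044,-45)):
    y=np.radians(21.3);w=np.array([.6167,.0976])+X/1000*np.array([np.cos(y),np.sin(y)]);print(z,w2px(cal,(*w,z)).round(1))
u=257;print(hsv[90:190,u,2].tolist())
E
```

```text
43.15 [0.6175 0.1019 0.3991] seed [268. 187.]
(array([667.4, 111.2]), array([472.8, 241.9]), -67.9, array([695.3, 124.8], dtype=float32), -68.0, 67621)
t 43.2 G [0.6173 0.0996 0.2401] yaw -158.67 toolz [-0.0016 -0.0134] q [ 0.1   0.5  -0.53  1.54  0.28  1.18  1.46]
d [-0.0006  0.0003  0.1316] turn 0.0005 rows>= 2.1 rel7 now/target 102.0 102
0.008 [258.3 112.3]
0.022 [258.2 124.7]
0.044 [258. 133.]
[131, 134, 132, 132, 131, 132, 133, 132, 133, 131, 133, 133, 133, 132, 134, 134, 132, 132, 132, 133, 134, 132, 103, 67, 54, 51, 53, 52, 54, 53, 53, 55, 53, 52, 54, 61, 91, 115, 127, 128, 129, 127, 102, 52, 13, 14, 21, 19, 17, 17, 18, 16, 20, 14, 15, 21, 18, 19, 17, 17, 17, 20, 18, 21, 17, 16, 17, 16, 11, 12, 16, 13, 16, 14, 19, 15, 12, 12, 15, 15, 17, 29, 36, 40, 43, 50, 50, 49, 49, 48, 47, 48, 47, 47, 50, 48, 50, 47, 48, 47]
```

```bash
python3 -m inch '0 -0.0006 0.0003 0.05 0;0 -0.0006 0.0003 0.09 0;0 -0.0006 0.0003 0.115 0;0 -0.0006 0.0003 0.126 0;0 -0.0006 0.0003 0.1315 0;0 -0.0006 0.0003 0.1315 0;0 -0.0006 0.0003 0.1315 0'; python3 g.py .6176 .0983 .108 201.3
```

```text
clock: 44.08
ee_pos: [0.6184, 0.0995, 0.2686]
ee_rot: [-3.129, -0.005, -2.77]
ft_force: [0.2, -0.1, -2.7]
grip_width: 0.586
grip_force: 30.0
t 44.075 G [0.6184 0.0974 0.1096] yaw -158.7 toolz [ 0.     -0.0132] q [ 0.08  0.63 -0.49  1.68  0.37  0.93  1.38]
d [0.0004 0.0012 0.0016] turn 0.0 rows>= 0.0 rel7 now/target 102.0 102
```

```bash
python3 -m inch '0 0.0004 0.0008 0.0012 0;0 0.0004 0.0008 0.0016 0;0 0.0004 0.0008 0.0016 0'; python3 g.py .6176 .0983 .108 201.3;python3 -m inch '1 0 0 0 0;1 0 0 0 0;1 0 0 0 0;1 0 0 -0.05 0;1 0 0 -0.11 0;1 0 0 -0.16 0;1 0 0 -0.2 0;1 0 0 -0.2 0;1 0 0 -0.2 0'|head -1
python3 look.py w13 dark .05 .64 .1;python3 g.py .425 .31 .3 160
cat > s13.py <<'E'
from fitm import *
import sys
f=sys.argv[1];cal=pickle.load(open(f+'.pkl','rb'));im=np.load('pics/'+f+'.npy')
hsv=cv2.cvtColor(im,cv2.COLOR_RGB2HSV)
y=np.radians(21.3)
R=[box(-.065,.065,-.045,.045,0,.008)]
CASE=[box(-.045,.045,-.028,.028,-.022,0)]+STAND
# silhouette: case+stand black-ish within the plinth area
for th in (40,50):
    m=(hsv[...,2]<th).astype(np.uint8)
    lo=w2px(cal,(.6176,.0983,.05)).astype(int);k=np.zeros_like(m);k[max(0,lo[1]-75):lo[1]+70,lo[0]-70:lo[0]+70]=1
    print(th,fit(CASE,cal,(m*k).astype(np.float32),(.6176,.0983,y),.044))
cv2.imwrite('pics/'+f+'c.png',im[40:240,150:400,::-1])
E
python3 s13.py w13
```

```text
clock: 44.45
ee_pos: [0.6178, 0.0998, 0.2675]
ee_rot: [-3.129, -0.004, -2.77]
ft_force: [-2.0, -1.9, 6.5]
grip_width: 0.589
grip_force: 30.0
t 44.45 G [0.6179 0.0976 0.1085] yaw -158.72 toolz [ 0.0006 -0.0137] q [ 0.07  0.63 -0.49  1.69  0.37  0.93  1.38]
d [0.     0.0008 0.0005] turn -0.0003 rows>= 0.0 rel7 now/target 102.0 102
clock: 45.58
45.575 [0.6175 0.1025 0.4652] seed [253. 182.]
(array([609.2,  94.7]), array([116.1,  80.4]), 21.5, array([608.3,  94.6], dtype=float32), 21.0, 5565)
t 45.625 G [0.6169 0.1001 0.3056] yaw -158.7 toolz [-0.0036 -0.0141] q [ 0.1   0.46 -0.54  1.44  0.25  1.32  1.48]
d [0.1025 0.2653 0.0034] turn 0.7209 rows>= 4.6 rel7 now/target 102.0 34
40 (np.float64(617.5), np.float64(96.6), np.float64(18.1), np.float64(0.575))
50 (np.float64(618.1), np.float64(96.6), np.float64(19.0), np.float64(0.508))
```

Run:
```python
from fitm import *
cal=pickle.load(open('w13.pkl','rb'));im=np.load('pics/w13.npy');hsv=cv2.cvtColor(cv2.medianBlur(im,3),cv2.COLOR_RGB2HSV)
y=np.radians(21.3);CASE=[box(-.045,.045,-.028,.028,-.022,0)]+STAND
for st in(90,110):
    m=((hsv[...,2]<100)&(hsv[...,1]<st)).astype(np.uint8)
    k=np.zeros_like(m);c=draw([box(-.065,.065,-.045,.045,-.03,.11)],cal,.6167,.0976,y,.044,m.shape)>0
    m=(m*c).astype(np.float32)
    print(st,m.sum(),fit(CASE,cal,m,(.6176,.0983,y),.044))
w=pickle.load(open('w1.pkl','rb'));a,b=[px2w(w,np.array(p)/1.5,.062)[:2] for p in((346,189),(431,180))]
print('bar',a.round(4),b.round(4),((a+b)/2).round(4),np.linalg.norm(a-b).round(4),np.degrees(np.arctan2(*(b-a)[::-1])).round(1), 'head',px2w(w,np.array((388,188))/1.5,.118).round(4))
```

```text
90 3515.0 (np.float64(618.3), np.float64(96.2), np.float64(20.51), np.float64(0.111))
110 3644.0 (np.float64(618.0), np.float64(96.3), np.float64(21.16), np.float64(0.115))
bar [0.4154 0.2828] [0.4333 0.3546] [0.4244 0.3187] 0.0739 76.0 head [0.423  0.3186 0.118 ]
```

```bash
python3 - <<'E'
from h import *
c=imaging.calibration('scene')
for p in((649,198),(692,233),(735,222)): print(px2w(c,np.array(p)/1.5,0).round(3))
t=imaging.calibration('top')
for p in((94,343),(94,404)):print(px2w(t,np.array(p)/1.5,.2).round(3))
E
python3 g.py .424 .3187 .3 166
```

```text
[0.255 0.622 0.   ]
[0.384 0.669 0.   ]
[0.37  0.785 0.   ]
[0.375 0.52  0.2  ]
[0.257 0.517 0.2  ]
t 45.625 G [0.6169 0.1001 0.3056] yaw -158.7 toolz [-0.0036 -0.0141] q [ 0.1   0.46 -0.54  1.44  0.25  1.32  1.48]
d [0.1002 0.2738 0.0032] turn 0.6162 rows>= 4.7 rel7 now/target 102.0 39
```

Speaker clear (y > 0.52).

```bash
python3 -m inch '1 0.1 0.274 0.003 0.15;1 0.1 0.274 0.003 0.3;1 0.1 0.274 0.003 0.45;1 0.1 0.274 0.003 0.616;1 0.1 0.274 0.003 0.616;1 0.1 0.274 0.003 0.616;1 0.1 0.274 0.003 0.616;1 0.1 0.274 0.003 0.616'|head -1
python3 - <<'E'
from fitm import *
cal=imaging.calibration('wrist');pickle.dump(cal,open('w14.pkl','wb'));snap('wrist','w14',crop=(180,70,350,240),s=3.4)
im=np.load('pics/w14.npy');hsv=cv2.cvtColor(im,cv2.COLOR_RGB2HSV)
print(w2px(cal,(.424,.3187,.062)),w2px(cal,(.424,.3187,.127)))
E
python3 g.py .424 .3187 .102 166
```

```text
clock: 46.62
[260.176547   165.08557324] [259.84563559 177.72042956]
t 46.675 G [0.4256 0.3181 0.3009] yaw 165.88 toolz [-0.0021 -0.0142] q [-0.33  0.3  -0.54  1.68  0.17  1.22  0.41]
d [0.002  0.003  0.1988] turn -0.002 rows>= 3.2 rel7 now/target 39.0 39
```

View pics/w14.png

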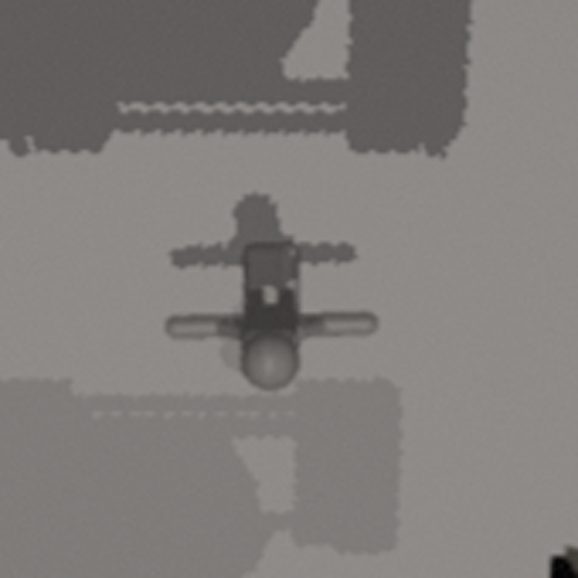

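The bar runs from (166,327) to (378,322) in the crop and the head is at (270,361). That matches the predicted position to within about 1 mm, with the yaw near 167.2°. I'll grip the torso.

```bash
python3 -m inch '1 0.002 0.001 0.05 -0.022;1 0.002 0.002 0.1 -0.022;1 0.002 0.003 0.15 -0.022;1 0.002 0.003 0.18 -0.022;1 0.002 0.003 0.1988 -0.022;1 0.002 0.003 0.1988 -0.022;0 0.002 0.003 0.1988 -0.022;0 0.002 0.003 0.1988 -0.022;0 0.002 0.003 0.1988 -0.022;0 0.002 0.003 0.1988 -0.022;0 0.002 0.003 0.1988 -0.022;0 0.002 0.003 0.1988 -0.022;0 0.002 0.003 0.1988 -0.022;0 0.002 0.003 0.1988 -0.022' 25; python3 g.py .618 .0968 .31 201.2
```

```text
clock: 48.42
ee_pos: [0.4234, 0.3221, 0.2615]
ee_rot: [-3.128, 0.001, 2.92]
ft_force: [-0.5, -0.4, -0.6]
grip_width: 0.192
grip_force: 25.0
t 48.425 G [0.4231 0.32   0.1025] yaw 167.28 toolz [-0.0017 -0.0136] q [-0.4   0.51 -0.48  1.92  0.33  0.8   0.28]
d [-0.2395 -0.1776 -0.2048] turn -0.5921 rows>= 5.8 rel7 now/target 40.0 102
```

```bash
python3 -m inch '0 0 0 -0.05 0;0 0 0 -0.1 0;0 0 0 -0.16 0;0 0 0 -0.205 0;0 -0.2395 -0.1776 -0.205 -0.15;0 -0.2395 -0.1776 -0.205 -0.3;0 -0.2395 -0.1776 -0.205 -0.45;0 -0.2395 -0.1776 -0.205 -0.592;0 -0.2395 -0.1776 -0.205 -0.592;0 -0.2395 -0.1776 -0.205 -0.592;0 -0.2395 -0.1776 -0.205 -0.592'|tail -2; python3 g.py .618 .097 .2 201.2
python3 - <<'E'
from fitm import *
cal=imaging.calibration('wrist');pickle.dump(cal,open('w15.pkl','wb'));snap('wrist','w15');t=imaging.calibration('top');snap('top','t15')
im=np.load('pics/w15.npy');hsv=cv2.cvtColor(cv2.medianBlur(im,3),cv2.COLOR_RGB2HSV)
y=np.radians(21.3)
m=((hsv[...,2]<100)&(hsv[...,1]<100)).astype(np.uint8)
# base top floor + cheek: print profile rows in region and project expected stand points
for P in([-.033,0,.008],[-.019,.023,.095],[-.019,-.023,.095],[-.005,.023,.075],[-.045,0,0]):
    c,s=np.cos(y),np.sin(y);print(P,w2px(cal,(.618+c*P[0]-s*P[1],.097+s*P[0]+c*P[1],P[2]+.044)).round(1))
sc=imaging.calibration('scene');snap('scene','s15')
E
```

```text
grip_width: 0.193
grip_force: 25.0
t 49.8 G [0.6174 0.0974 0.3097] yaw -158.79 toolz [-0.0029 -0.0129] q [ 0.1   0.45 -0.54  1.44  0.24  1.32  1.49]
d [-0.0012  0.0006  0.1097] turn 0.0001 rows>= 1.8 rel7 now/target 102.0 102
[-0.033, 0, 0.008] [259.2 139.7]
[-0.019, 0.023, 0.095] [281.8 163.6]
[-0.019, -0.023, 0.095] [235.7 163.6]
[-0.005, 0.023, 0.075] [280.3 173.1]
[-0.045, 0, 0] [259.2 129.4]
```

Run:
```python
from fitm import *
cal=pickle.load(open('w13.pkl','rb'));im=np.load('pics/w13.npy')
y=np.radians(21.3);c,s=np.cos(y),np.sin(y)
for P in([-.033,0,.008],[.033,0,.008],[-.019,.023,.095],[.019,.023,.095],[0,.019,.095],[0,-.019,.095],[0,.027,.095],[0,-.027,.095],[-.019,-.023,.095]):
    print(P,w2px(cal,(.618+c*P[0]-s*P[1],.097+s*P[0]+c*P[1],P[2]+.044)).round(1))
g=cv2.cvtColor(im,cv2.COLOR_RGB2GRAY)
for r in (186,196): print(r,g[r,215:300].tolist())
for q in (234,258,281): print(q,g[115:225,q].tolist())
```

```text
[-0.033, 0, 0.008] [257.3 139.4]
[0.033, 0, 0.008] [257.2 190.7]
[-0.019, 0.023, 0.095] [279.5 163.6]
[0.019, 0.023, 0.095] [278.7 200.4]
[0, 0.019, 0.095] [275.1 182.3]
[0, -0.019, 0.095] [237.3 182.1]
[0, 0.027, 0.095] [283.1 182.3]
[0, -0.027, 0.095] [229.4 182.1]
[-0.019, -0.023, 0.095] [232.9 163.5]
186 [138, 139, 139, 137, 139, 139, 138, 138, 145, 152, 157, 156, 119, 52, 40, 40, 39, 37, 39, 39, 40, 41, 29, 23, 23, 34, 52, 57, 57, 56, 58, 57, 53, 49, 49, 50, 48, 50, 50, 49, 51, 48, 49, 49, 49, 49, 51, 50, 48, 49, 50, 50, 51, 51, 48, 51, 50, 44, 33, 30, 36, 41, 37, 39, 38, 40, 37, 43, 49, 47, 47, 41, 38, 40, 72, 129, 156, 156, 156, 155, 156, 154, 155, 154, 155]
196 [138, 138, 138, 138, 138, 138, 138, 139, 139, 146, 156, 155, 120, 60, 43, 41, 40, 42, 45, 45, 45, 44, 37, 27, 21, 22, 26, 25, 21, 23, 23, 25, 24, 20, 20, 20, 23, 18, 21, 23, 18, 19, 19, 22, 18, 16, 20, 16, 16, 17, 21, 21, 19, 17, 16, 16, 21, 16, 17, 29, 38, 40, 40, 42, 41, 42, 39, 46, 48, 47, 44, 42, 39, 45, 95, 142, 155, 155, 155, 156, 155, 155, 155, 155, 155]
234 [30, 30, 28, 27, 31, 31, 36, 44, 45, 46, 45, 47, 45, 4
[... 643 characters left out ...]
, 49, 50, 49, 48, 49, 49, 49, 49, 49, 50, 49, 47, 50, 49, 50, 47, 49, 76, 121, 133, 131, 80, 26, 22, 34, 58, 47, 35, 36, 41, 95, 130, 140, 138, 138, 139, 145, 153, 156, 155, 154, 154, 155, 156, 156, 154, 156, 155, 155, 155, 154, 156]
281 [34, 37, 47, 50, 49, 48, 39, 31, 43, 56, 57, 58, 60, 59, 55, 42, 25, 25, 26, 21, 29, 31, 31, 29, 32, 27, 28, 25, 27, 31, 30, 31, 31, 32, 30, 29, 29, 31, 31, 33, 33, 31, 29, 30, 27, 25, 23, 38, 42, 43, 42, 43, 44, 44, 42, 40, 41, 39, 40, 41, 40, 42, 41, 42, 40, 37, 36, 33, 30, 30, 33, 37, 38, 39, 36, 40, 38, 38, 41, 41, 41, 39, 41, 44, 47, 48, 45, 53, 113, 149, 156, 154, 155, 155, 155, 154, 155, 154, 155, 155, 155, 155, 153, 155, 155, 156, 153, 156, 155, 157]
```

```bash
python3 g.py .6158 .0961 .1725 201.2 | tail -1; python3 -m inch '0 0.0012 0.0006 0.03 0;0 0.0012 0.0006 0.06 0;0 0.0012 0.0006 0.09 0;0 0.0012 0.0006 0.11 0;0 0.0012 0.0006 0.11 0' | sed -n 4p;  python3 g.py .6158 .0961 .1705 201.2
```

```text
d [ 1.30e-03 -1.00e-04  1.38e-01] turn 0.0024 rows>= 2.2 rel7 now/target 102.0 102
ft_force: [-0.2, -0.4, -1.0]
t 50.575 G [0.6151 0.0961 0.1991] yaw -158.71 toolz [-0.0043 -0.0141] q [ 0.1   0.53 -0.52  1.6   0.3   1.1   1.44]
d [-0.0009  0.0001  0.0286] turn 0.0016 rows>= 0.5 rel7 now/target 102.0 102
```

```bash
python3 -m inch '0 -0.0005 0 0.012 0;0 -0.0005 0 0.022 0;0 -0.0005 0 0.0286 0;0 -0.0005 0 0.0286 0';  python3 g.py .6158 .0961 .1645 201.2
```

```text
clock: 51.08
ee_pos: [0.6171, 0.0973, 0.3301]
ee_rot: [-3.13, -0.007, -2.772]
ft_force: [-0.1, 1.1, -2.3]
grip_width: 0.193
grip_force: 25.0
t 51.075 G [0.6167 0.0951 0.1712] yaw -158.81 toolz [-0.0024 -0.0137] q [ 0.09  0.56 -0.51  1.63  0.32  1.04  1.43]
d [0.0004 0.0013 0.0066] turn -0.0002 rows>= 0.1 rel7 now/target 102.0 102
```

```bash
python3 -m inch '0 0.0006 0.0006 0.002 0;0 0.0006 0.0006 0.004 0;0 0.0006 0.0006 0.004 0' 8;  python3 g.py .6158 .0961 .1645 201.2
```

```text
clock: 51.45
ee_pos: [0.6164, 0.0977, 0.3267]
ee_rot: [-3.13, -0.006, -2.772]
ft_force: [0.3, 0.8, -1.8]
grip_width: 0.198
grip_force: 8.0
t 51.45 G [0.6162 0.0956 0.1677] yaw -158.81 toolz [-0.0013 -0.0134] q [ 0.09  0.56 -0.51  1.63  0.32  1.04  1.42]
d [0.0002 0.0007 0.0032] turn -0.0001 rows>= 0.1 rel7 now/target 102.0 102
```

```bash
python3 -m inch '0 0 0 0.0015 0;0 0 0 0.003 0;0 0 0 0.004 0;0 0 0 0.004 0';  python3 g.py .6158 .0961 .1645 201.2
```

```text
clock: 51.95
ee_pos: [0.6168, 0.0979, 0.3233]
ee_rot: [-3.129, -0.005, -2.772]
ft_force: [1.5, 0.8, 3.9]
grip_width: 0.194
grip_force: 8.0
t 51.95 G [0.6168 0.0958 0.1643] yaw -158.81 toolz [ 0.0002 -0.0129] q [ 0.09  0.56 -0.51  1.64  0.32  1.03  1.42]
d [ 0.0009  0.0006 -0.0002] turn -0.0001 rows>= 0.0 rel7 now/target 102.0 102
```

It touched down at exactly the seated height. Release and back off.

```bash
python3 -m inch '0.4 0 0 0 0;0.4 0 0 0 0;0.4 0 0 0 0;1 0 0 0 0;1 0 0 0 0;1 0 0 -0.04 0;1 0 0 -0.09 0;1 0 0 -0.15 0;1 0 0 -0.2 0;1 0 0 -0.2 0;1 0 0 -0.2 0;1 0 0 -0.2 0' | sed -n '1p;4p;5p'
python3 - <<'E'
from fitm import *
cal=imaging.calibration('wrist');snap('wrist','w16');pickle.dump(cal,open('w16.pkl','wb'))
import time
g=cv2.cvtColor(np.load('pics/w16.npy'),cv2.COLOR_RGB2GRAY)
y=np.radians(21.3)
print(bot.get_state()['ee_pos'])
for P in([0,.038,.0],[0,-.038,0],[0,0,.056],[0,.034,0],[0,-.034,0]):
    c,s=np.cos(y),np.sin(y);print(P,w2px(cal,(.6167+c*P[0]-s*P[1],.0965+s*P[0]+c*P[1],P[2]+.124)).round(1))
snap('scene','s16'); snap('top','t16')
v=g[158:205,210:302]
print(v[::3,::3].tolist())
E
```

```text
clock: 53.45
ft_force: [-0.2, 0.8, -0.0]
grip_width: 0.999
[0.61661434 0.10012419 0.52116496]
[0, 0.038, 0.0] [289.7 169. ]
[0, -0.038, 0] [227.5 168.9]
[0, 0, 0.056] [258.1 179.6]
[0, 0.034, 0] [286.4 169. ]
[0, -0.034, 0] [230.7 169. ]
[[153, 152, 153, 152, 153, 150, 136, 109, 41, 43, 44, 21, 33, 46, 112, 91, 92, 93, 75, 41, 51, 25, 40, 41, 47, 35, 117, 153, 153, 152, 152], [138, 139, 138, 142, 136, 136, 137, 108, 42, 42, 43, 23, 29, 41, 67, 69, 122, 67, 68, 43, 49, 27, 42, 41, 47, 39, 115, 152, 150, 153, 152], [137, 137, 136, 138, 136, 136, 136, 114, 41, 44, 44, 24, 30, 48, 66, 64, 76, 62, 70, 37, 48, 22, 43, 40, 44, 38, 116, 152, 152, 152, 153], [137, 136, 136, 136, 137, 138, 106, 94, 86, 83, 80, 73, 76, 65, 66, 65, 63, 63, 67, 64, 75, 75, 66, 66, 77, 80, 120, 154, 154, 152, 152], [136, 137, 136, 137, 137, 136, 114, 127, 126, 125, 125, 96, 87, 74, 66, 63, 63, 67, 63, 73, 84, 108, 122, 123, 122, 120, 122, 153, 154, 153, 154], [137, 136, 136, 139, 153, 147, 135, 107, 73, 68, 68, 61, 81, 96, 71, 77, 69, 71, 73, 88, 72, 63, 69, 69, 75, 71, 118, 153, 153, 153, 154], [135, 137, 136, 14
[... 747 characters left out ...]
8, 37, 34, 38, 39, 37, 38, 44, 45, 45, 41, 46, 46, 36, 139, 152, 152, 153, 153], [137, 138, 136, 137, 137, 136, 137, 138, 99, 98, 101, 97, 95, 100, 98, 98, 97, 97, 104, 111, 111, 109, 112, 110, 110, 109, 152, 153, 152, 153, 153], [136, 136, 137, 142, 138, 143, 140, 142, 143, 138, 136, 136, 137, 136, 137, 137, 136, 137, 146, 154, 152, 155, 155, 155, 154, 153, 152, 153, 153, 154, 153], [137, 137, 138, 154, 152, 153, 154, 153, 153, 142, 138, 135, 136, 137, 138, 136, 136, 136, 145, 153, 154, 152, 153, 152, 153, 152, 153, 153, 154, 153, 153], [137, 138, 152, 152, 154, 153, 152, 152, 152, 154, 153, 153, 153, 151, 148, 153, 151, 152, 154, 152, 154, 153, 152, 154, 152, 154, 153, 153, 152, 154, 153]]
```

Run:
```python
from fitm import *
from m import rect
c=imaging.calibration('top');im=np.load('pics/t16.npy')
print(rect(im,c,(203,233),'sat',.018), 'was 388.8 132.1 -0.6')
snap('wrist','w17');a=np.load('pics/w16.npy').astype(int);b=np.load('pics/w17.npy').astype(int)
print('still: max diff in ornament', np.abs(a-b)[110:215,215:300].max())
v=np.abs(np.load('pics/t0.npy').astype(int)-im)[125:150,260:285].mean();print('vase diff',v)
print(bot.hand_in())
```

```text
(array([515.4, -35.4]), array([1801.9, 1307.2]), 88.1, array([452.2,  -6. ], dtype=float32), 81.3, 165040) was 388.8 132.1 -0.6
still: max diff in ornament 49
vase diff 12.559466666666667
the job is handed in; nothing more can be done
None
```

I rebuilt the ornament on the plinth in the order asked, and handed it in at about 53.5 s of the 125 s. The last camera measurements show the acrobat's bar level in both slots, touched down at seated height, the stack aligned and roughly centred (within about 2 mm per step), and the gripper clear. My final automatic checks, run in the same script as the hand-in, proved nothing either way: the remote check failed, and the stillness and vase checks were ambiguous. I never moved the gripper down near the remote or the vase.

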